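# Load the vial drying carousel

## Task

Get the vial drying carousel ready: first pull its speed lever right back to idle, then fit the rotor on the splined drive shaft, rocking it until the teeth mesh and it sits fully home. Hang every vial basket on the rotor by its handle, one basket to a hook, and last of all set the speed lever upright (half speed). Do not knock over the glass jar that stands among the baskets.

Things in the scene. Friction and masses are not known exactly. Their poses are not given: they have to be found in the camera images.
- lever (a joint): angle of the carousel's speed lever, rad: 0 = idle, leaning towards the robot's side against its stop; 0.70 = upright; 1.40 = leaning fully the other way. It swings about a level axle 22 mm above the table, through its fixed block (70 x 50 x 25 mm). It stays where it is left; about 1 N at the ball moves it.
- lever_tip (a point): centre of the black ball, 26 mm across, at the end of the speed lever's rod, 100 mm from the axle. Axes turn with the lever: y is along the axle, x is across it and level when the joint reads 0 (pointing away from the robot's side). At idle the ball is 64 mm nearer the robot's side and 24 mm lower than when upright.
- shaft_seat (a point): centre of the flat shoulder, 75 mm above the table, on the white motor pedestal (92 mm across at its foot, 74 mm on top) of the fixed drying carousel; z up. The hub's underside rests here when home. The splined steel shaft stands on this point; how its teeth are turned is NOT told by these axes. Round the pedestal lies a grey drip tray, 236 mm across, 10 mm high.
- shaft_top (a point): top of the drive shaft, 39 mm above shaft_seat. Above the shoulder the shaft has six straight teeth, 60 deg apart, 7 mm wide, 42 mm across their tips, 26 mm tall, on a core 28 mm across. Above them a bare round nose 28 mm across runs up to 31 mm and tapers to 14 mm across at 39 mm. A brake holds the shaft: it turns only above 0.8 N m.
- rotor_grip (a point): rotor, a loose aluminium hub (about 0.55 kg) with three steel hook arms. This point: centre of the black grip block on its top (24 mm along the rotor's x, 40 mm along y, 34 mm tall), on the hub's axis, 65 mm above the hub's underside; z is up. The hub is 72 mm across; its flat top is 48 mm above its underside.
- rotor_foot (a point): centre of the rotor hub's underside, the mouth of its bore: 42 mm deep, six inner teeth 6 mm wide, tips on a 31 mm circle, and six grooves, 45 mm across. Grooves lie at 0, 60, 120.. deg from the rotor's x axis: it meshes every 60 deg, with about 7 deg of play either way. Home, it meets shaft_seat; unmeshed, it stands on the shaft's teeth 26 mm higher.
- hook0 (a point): dip of the rotor's hook arm 0, at 0 deg from the rotor's x axis (axes as the rotor's): the centre of a hanging basket's crossbar lies here, 80 mm from the hub's axis, 48 mm above its underside. The arm is an 8 mm rod pointing outwards; its outer end turns up, to 101 mm from the axis and 12 mm above this point; the dip's underside is 12 mm below this point.
- hook1 (a point): dip of the rotor's hook arm 1, at 120 deg from the rotor's x axis (axes as the rotor's): the centre of a hanging basket's crossbar lies here, 80 mm from the hub's axis, 48 mm above its underside. The arm is an 8 mm rod pointing outwards; its outer end turns up, to 101 mm from the axis and 12 mm above this point; the dip's underside is 12 mm below this point.
- hook2 (a point): dip of the rotor's hook arm 2, at 240 deg from the rotor's x axis (axes as the rotor's): the centre of a hanging basket's crossbar lies here, 80 mm from the hub's axis, 48 mm above its underside. The arm is an 8 mm rod pointing outwards; its outer end turns up, to 101 mm from the axis and 12 mm above this point; the dip's underside is 12 mm below this point.
- basket0_grip (a point): vial basket 0 (up to three alike, some may be absent): centre of the black grip block, 16 x 16 mm, 40 mm tall, on its handle, 124 mm above its underside. Basket: open steel box 56 x 56 x 40 mm, about 90 g; two uprights on its y sides carry a crossbar along its y, leaving a window 46 mm wide, 56 mm tall under the bar, open along the basket's x. z is up.
- basket0_bar (a point): centre of the 8 mm crossbar of basket 0's handle: 100 mm above its underside, 24 mm below basket0_grip. The crossbar runs along y, 51 mm long, level. Hung right, this point lies at one of the hook points.
- basket1_grip (a point): vial basket 1 (up to three alike, some may be absent): centre of the black grip block, 16 x 16 mm, 40 mm tall, on its handle, 124 mm above its underside. Basket: open steel box 56 x 56 x 40 mm, about 90 g; two uprights on its y sides carry a crossbar along its y, leaving a window 46 mm wide, 56 mm tall under the bar, open along the basket's x. z is up.
- basket1_bar (a point): centre of the 8 mm crossbar of basket 1's handle: 100 mm above its underside, 24 mm below basket1_grip. The crossbar runs along y, 51 mm long, level. Hung right, this point lies at one of the hook points.
- basket2_grip (a point): vial basket 2 (up to three alike, some may be absent): centre of the black grip block, 16 x 16 mm, 40 mm tall, on its handle, 124 mm above its underside. Basket: open steel box 56 x 56 x 40 mm, about 90 g; two uprights on its y sides carry a crossbar along its y, leaving a window 46 mm wide, 56 mm tall under the bar, open along the basket's x. z is up.
- basket2_bar (a point): centre of the 8 mm crossbar of basket 2's handle: 100 mm above its underside, 24 mm below basket2_grip. The crossbar runs along y, 51 mm long, level. Hung right, this point lies at one of the hook points.
- jar_mid (a point): bystander: squat amber glass jar, 60 mm across, 75 mm tall, standing among the baskets; this point is half-way up. Not to be knocked over.
Things that resemble listed ones, but are neither listed nor needed, are in the scene too. Leave any blue look-alike of the part that bears basket2_grip alone.

How it is judged:
By the outcome, as a careful person would: the job done as asked, in the order asked, and still so for the second after the job is handed in, with the robot touching nothing.
Of basket0, basket1, basket2 only 2 to 3 are there at a start; the rules pass over those that are not, and their reading is None.
At some moment in a run one of rotor, basket0, basket1, basket2 may be knocked a few centimetres aside while the robot is not near it.
It also fails if it takes over 208 s, if anything falls off the work surface, if the arm or the gripper's body presses on something with over 40 N, if the wrist force passes 120 N, or if a joint passes its speed limit or range.

## Robot

A 6-joint arm with a two-finger parallel gripper is mounted at the origin on the work surface. World frame = base frame: x ahead of the robot, y to its left, z up, the work surface at z = 0. Lengths are in m, angles in rad, forces in N, time in s.
With the tool pointing down it reaches from about 0.375 to 0.9 m from the base axis. Payload 3.1 kg.
Tool frame: the origin (TCP) lies where the fingers leave the gripper's body, on its centre line; the fingertips stand 70 mm ahead of it and the grasp point (between the pads) lies 51 mm ahead of it; z points along the fingers, y is the line along which they close (so a half turn about z gives the same grasp; the last joint's range is limited). The gripper opens to 87 mm and grips with 3 to 60 N. Pads are 19 mm wide; open, the fingers measure 117 mm over their backs; the gripper's body (75 mm by 190 mm) begins 51 mm behind the grasp point.
Start: joints at [-1.44, 0.527, 1.433, -0, 1.181, -0.178], TCP at [0.191, -0.595, 0.292] pointing down, gripper open.
Joint ranges: [-3.08, 3.08], [-0.75, 2.2], [0.22, 2.44], [-1.43, 4.57], [0, 2.65], [-2.85, 2.85]. Speed limits (rad/s): [2.79, 2.79, 3.14, 3.14, 3.14, 3.14].

## Interface

Orientations are given as a unit quaternion [x, y, z, w].
In Python, from rig import robot gives the robot as it stands.
- The arm moves only by the tool send_rows, never from a script. Its argument "deltas" is text: rows parted by semicolons, each of 7 numbers parted by spaces: the shift along the tool's x, y, z in mm, then the turn, a rotation vector about the tool's x, y, z in degrees, then the opening, from 0 (shut) to 1 (fully open). A call has 1 to 10 rows; each row shifts and turns the commanded pose from where the row before left it, along the tool's axes as they then stand; what a row does not reach is not made up. A row lasts 1/8 s, in which the tool goes at most 62.5 mm and 10.7 degrees, less where a joint would pass 70% of its speed; a pose out of reach is approached as far as the arm can. A call is refused whole if a number of a shift passes 62.5 or a number of a turn 10.7, either way. A call with a gripper value outside its range is refused whole. The fingers move at their own pace and stop on an object; "newtons" is the grip in N (left out, the last holds). Time passes only in rows, so rows that do not move let the fingers close. It gives the time, the measured TCP pose, the force, the opening and the grip force at its end, in the units of the state.
- robot.get_obs(): the state, without advancing time (a new reading comes with each control period).
- robot.camera(name): name is "side" or "top" or "wrist"; returns a dict with "image" (400x640x3 uint8, red, green, blue), "depth" (400x640 float32, m along the optical axis (not along the pixel's ray), 0 where there is no reading), "fovy" (degrees; the focal length in pixels is half the picture's height over the tangent of half this angle, whatever the lens; pixels are square), "cx", "cy" (the principal point, pixels), "rvec" (rotation vector, rad) and "tvec" (3), from world to camera coordinates, as OpenCV has them. Camera axes: x right, y down, z forward; pixel columns grow to the right and rows downward; lengths in m; the calibration is good to about 2 mm. A picture is of the moment at which its call begins.
- robot.hand_in(): hands the job in; it is judged then, once.
Trained networks look in the newest picture that a camera, given by its name, has taken for a name from the list of things; names that differ only in an ending like _2 or _b are one class to them, and where a whole thing is asked for, a point or a joint stands for the part that bears it (a point fixed in the world has none). Each returns a list of dicts, best first, with "p" (0 to 1); they miss things now and then, are a little off and sometimes report something else, mostly with a low value. They report only what shows in the picture. A call takes as long as a camera call. They do not tell look-alikes from the thing itself.
- robot.find_in(camera, thing): "box" ([left, top, right, bottom] in pixels, round what is visible of it).
- robot.cut_out(camera, thing): "region" (400x640 bool, what is visible of it) and "box" ([left, top, right, bottom] in pixels, round what is visible of it).
The state is a dict: "time": time; "q": joint angles; "joint_velocities": joint speeds; "joint_torque": joint torques, N m; "position": TCP position; "tool_rot": TCP orientation; "ft_force": force on the tool from outside, world axes, zero at the start; "moment": the same for the moment, N m; "grip_width": finger opening in m; "grip_force": force on a finger pad.
Only numpy, scipy, OpenCV 4.12 (cv2) and the standard library are available. Lean on these libraries where they do the work, as an engineer would, in place of code of your own. Each camera call takes 0.05 s, during which the arm holds its last target. There are 200 camera calls.

## Working session

There is one attempt and no reset: what is moved stays moved. The work goes in short steps, Python scripts to look and compute and a tool call to move; the robot and the scene stay as the last step left them, time stands still between calls to the robot, and variables do not carry over. Pictures are saved under pics/ and viewed, at most 14 in all, crops included, and the job is handed in when it is done.

Besides the shell and the picture viewer there is one more tool, called as name(argument=value, ...), one argument or row to a line, values as JSON. send_rows: Moves the arm, as the interface text tells. Its arguments: {"type":"object","properties":{"deltas":{"type":"string"},"newtons":{"type":"number"}},"required":["deltas"]}

```bash
ls; mkdir -p pics; cat > h.py <<'E'
import numpy as np, cv2
from scipy.spatial.transform import Rotation as R
from rig import robot
def cam(n):
    c=robot.camera(n); c['f']=200/np.tan(np.radians(c['fovy'])/2); c['R']=cv2.Rodrigues(np.array(c['rvec'],float))[0]; c['t']=np.array(c['tvec'],float); return c
def cloud(c):
    v,u=np.mgrid[0:400,0:640]; d=c['depth']
    P=np.stack([(u-c['cx'])/c['f']*d,(v-c['cy'])/c['f']*d,d],-1)
    W=(P-c['t'])@c['R']; W[d<=0]=np.nan; return W
def proj(c,X):
    p=c['R']@np.array(X,float)+c['t']; return c['f']*p[:2]/p[2]+[c['cx'],c['cy']]
def save(c,name,crop=None,s=1):
    im=c['image'][...,::-1]
    if crop: im=im[crop[1]:crop[3],crop[0]:crop[2]]
    cv2.imwrite('pics/'+name,cv2.resize(im,None,fx=s,fy=s))
def tool():
    o=robot.get_obs(); return o,np.array(o['position']),R.from_quat(o['tool_rot'])
E
python3 - <<'E'
from h import *
o,p,r=tool(); print(o['time'],p,r.as_matrix().round(3).tolist(),o['grip_width'])
ims=[]
for n in ['top','side']:
    c=cam(n); print(n,c['f'],c['cx'],c['cy'],(-c['R'].T@c['t']).round(3), c['R'].round(2).tolist())
    save(c,n+'0.png',s=1.25)
    W=cloud(c)
    for t in ['lever_tip','lever','shaft_seat','shaft_top','rotor_grip','hook0','basket0_grip','basket0_bar','jar_mid']:
        try:
            for q in robot.find_in(n,t)[:5]:
                b=np.array(q['box']);u,v=int((b[0]+b[2])/2),int((b[1]+b[3])/2)
                print(t,round(q['p'],2),b.round().tolist(),W[min(v,399),min(u,639)].round(3))
        except Exception as e: print(t,e)
E
```

```text
pics
0.0 [ 0.19049095 -0.59464326  0.29125749] [[0.952, 0.305, -0.0], [0.305, -0.952, 0.002], [0.0, -0.002, -1.0]] 0.08675348333685133
top 494.27176496223655 319.042948787902 200.74244151871142 [ 0.191 -0.003  1.639] [[0.03, -1.0, -0.0], [-0.98, -0.03, -0.2], [0.2, 0.01, -0.98]]
lever_tip 0.46 [438.0, 165.0, 446.0, 185.0] [ 0.608 -0.381  0.09 ]
shaft_seat 0.71 [286.0, 160.0, 355.0, 229.0] [0.533 0.008 0.079]
shaft_top 0.64 [282.0, 162.0, 357.0, 227.0] [0.528 0.011 0.101]
rotor_grip 0.85 [372.0, 204.0, 414.0, 250.0] [ 0.44  -0.229  0.047]
rotor_grip 0.74 [177.0, 196.0, 204.0, 212.0] [0.499 0.436 0.044]
hook0 0.85 [369.0, 207.0, 414.0, 254.0] [ 0.426 -0.224  0.055]
hook0 0.59 [187.0, 155.0, 209.0, 181.0] [0.625 0.424 0.035]
hook0 0.16 [178.0, 196.0, 205.0, 213.0] [0.499 0.436 0.028]
basket0_grip 0.81 [183.0, 193.0, 205.0, 216.0] [0.503 0.432 0.009]
basket0_grip 0.25 [441.0, 164.0, 447.0, 186.0] [ 0.628 -0.413  0.001]
basket0_bar 0.85 [179.0, 195.0, 204.0, 213.0] [0.5   0.434 0.039]
basket0_bar 0.62 [438.0, 166.0, 446.0, 188.0] [ 0.603 -0.383  0.082]
jar_mid 0.79 [208.0, 215.0, 232.0, 2
[... 248 characters left out ...]
362.0, 121.0, 373.0, 142.0] [ 0.605 -0.379  0.078]
shaft_seat 0.75 [378.0, 158.0, 400.0, 190.0] [ 0.424 -0.241  0.047]
shaft_seat 0.59 [280.0, 179.0, 351.0, 235.0] [0.517 0.042 0.054]
shaft_top 0.84 [276.0, 182.0, 348.0, 236.0] [0.523 0.048 0.046]
shaft_top 0.3 [253.0, 270.0, 282.0, 306.0] [0.413 0.355 0.075]
rotor_grip 0.48 [175.0, 242.0, 208.0, 291.0] [0.636 0.413 0.043]
hook0 0.78 [379.0, 162.0, 398.0, 188.0] [ 0.426 -0.237  0.048]
basket0_grip 0.57 [206.0, 267.0, 237.0, 320.0] [0.512 0.419 0.039]
basket0_grip 0.52 [281.0, 183.0, 351.0, 236.0] [0.515 0.044 0.043]
basket0_bar 0.84 [202.0, 266.0, 238.0, 321.0] [0.518 0.419 0.033]
jar_mid 0.75 [254.0, 268.0, 285.0, 306.0] [0.409 0.351 0.078]
```

View pics/top0.png

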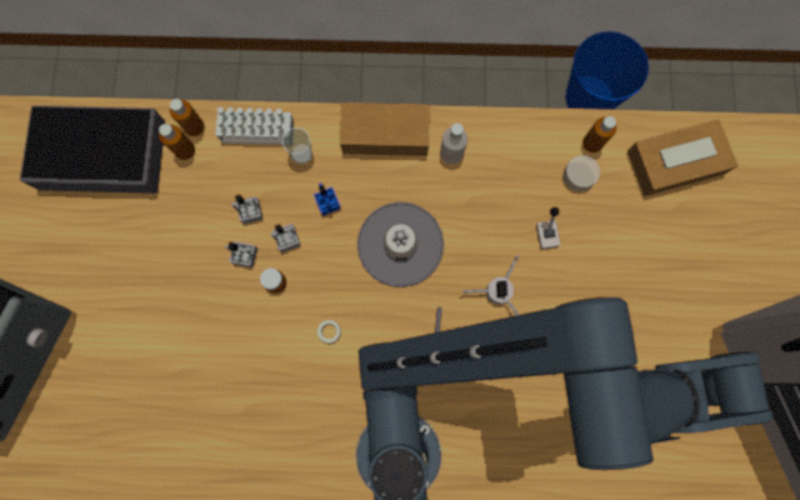

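View pics/side0.png

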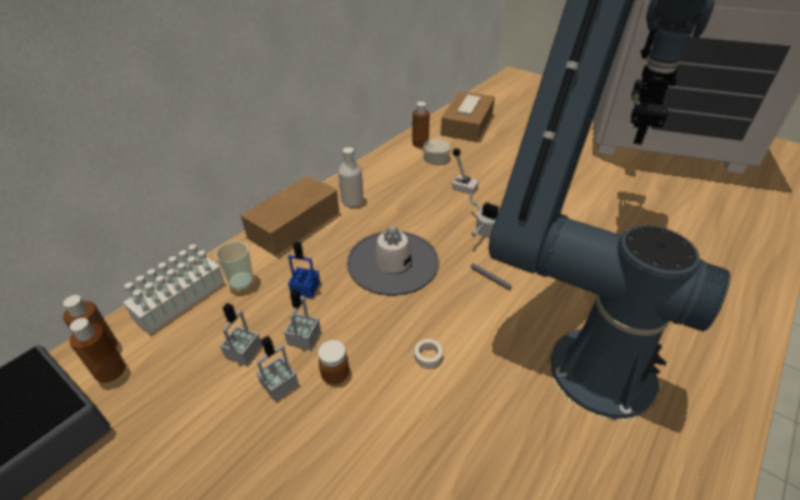

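The top view shows three grey baskets at the left, at (248,208), (286,237) and (242,253), with the jar at (272,280) and the blue look-alike at (327,200). The carousel is at (400,240), the rotor at (501,290) and the lever at (548,235), its ball leaning away. I'll take metric positions from the depth next.

```bash
python3 - <<'E'
from h import *
T=cam('top');S=cam('side');A=cloud(T);B=cloud(S)
def crop(W,im,x,y,zmin,zmax):
    m=(abs(W[...,0]-x[0])<x[1])&(abs(W[...,1]-y[0])<y[1])&(W[...,2]>zmin)&(W[...,2]<zmax)
    return W[m],im[m]
for n,W,c in (('top',A,T),('side',B,S)):
    P,I=crop(W,c['image'],(.6,.09),(-.39,.06),.008,.2)
    print(n,'lever')
    for a,b in ((.015,.035),(.035,.06),(.06,.08),(.08,.1),(.1,.12),(.12,.14)):
        q=P[(P[:,2]>a)&(P[:,2]<b)]
        if len(q): print(a,len(q),q.mean(0).round(3),q.min(0).round(3),q.max(0).round(3))
    P,I=crop(W,c['image'],(.43,.12),(-.24,.12),.02,.12)
    print('rotor z hist',np.histogram(P[:,2],bins=np.arange(.02,.125,.01))[0])
    q=P[(P[:,2]>.07)];print('grip',q.mean(0).round(3) if len(q) else 0)
    q=P[(P[:,2]>.04)&(P[:,2]<.055)];print('hubtop',np.median(q,0).round(3),len(q))
    P,I=crop(W,c['image'],(.54,.05),(0.0,.05),.065,.13)
    q=P[P[:,2]<.082];print('ped',np.r_[q[:,:2].min(0),q[:,:2].max(0)].round(3));q=P[P[:,2]>.103];print('nose',q.mean(0).round(3),len(q))
    P,I=crop(W,c['image'],(.53,.14),(.38,.16),.1,.15)
    d=I.max(1)<90
    print('grips');
    from scipy.cluster.hierarchy import fclusterdata
    if len(P)>3:
        l=fclusterdata(P[:,:2],.02,'distance')
        for k in set(l): print(k,(l==k).sum(),P[l==k].mean(0).round(3),I[l==k].mean(0).round())
# zoomed images
a=cv2.resize(T['image'][150:260,340:470],(780,660)) if 0 else cv2.resize(T['image'][155:260,355:455],(571,600),interpolation=cv2.INTER_CUBIC)
cv2.imwrite('pics/z1.png',a[...,::-1])
E
```

```text
top lever
0.015 259 [ 0.577 -0.388  0.026] [ 0.544 -0.419  0.015] [ 0.618 -0.358  0.035]
0.035 44 [ 0.582 -0.388  0.042] [ 0.553 -0.403  0.035] [ 0.594 -0.373  0.06 ]
0.06 11 [ 0.596 -0.386  0.069] [ 0.588 -0.39   0.06 ] [ 0.602 -0.382  0.079]
0.08 16 [ 0.604 -0.384  0.091] [ 0.597 -0.389  0.081] [ 0.609 -0.379  0.1  ]
0.1 10 [ 0.617 -0.379  0.118] [ 0.607 -0.39   0.115] [ 0.63  -0.371  0.12 ]
0.12 42 [ 0.617 -0.382  0.126] [ 0.605 -0.393  0.12 ] [ 0.629 -0.37   0.133]
rotor z hist [  8  30 205 126  14  26  73   1   0   0]
grip [ 0.422 -0.256  0.082]
hubtop [ 0.419 -0.256  0.048] 298
ped [ 0.506 -0.034  0.585  0.045]
nose [0.546 0.007 0.111] 66
grips
1 74 [0.624 0.417 0.123] [79. 71. 62.]
2 72 [0.55  0.311 0.124] [81. 75. 68.]
3 69 [0.502 0.421 0.126] [73. 68. 63.]
side lever
0.015 168 [ 0.576 -0.379  0.025] [ 0.542 -0.417  0.015] [ 0.618 -0.355  0.035]
0.035 20 [ 0.587 -0.382  0.045] [ 0.568 -0.388  0.035] [ 0.596 -0.37   0.058]
0.06 15 [ 0.597 -0.38   0.071] [ 0.591 -0.389  0.061] [ 0.604 -0.375  0.079]
0.08 14 [ 0.605 -0.379  0.09 ] [ 0.599 -0.384  0.083] [ 0.612 -0.375  0.099]
0.1 23 [ 0.613 -0.373  0.113] [ 0.606 -0.384  0.102] [ 0.625 -0.363  0.12 ]
0.12 20 [ 0.615 -0.376  0.124] [ 0.607 -0.387  0.12 ] [ 0.626 -0.365  0.13 ]
rotor z hist [ 20  28 130  65  31  38  45   0   0   0]
grip [ 0.421 -0.248  0.079]
hubtop [ 0.423 -0.235  0.047] 172
ped [ 0.504 -0.025  0.584  0.05 ]
nose [0.543 0.014 0.109] 52
grips
1 23 [0.658 0.221 0.119] [50. 44. 47.]
2 173 [0.622 0.424 0.122] [63. 55. 46.]
3 183 [0.5   0.431 0.121] [73. 65. 54.]
4 152 [0.547 0.32  0.122] [50. 47. 44.]
```

View pics/z1.png

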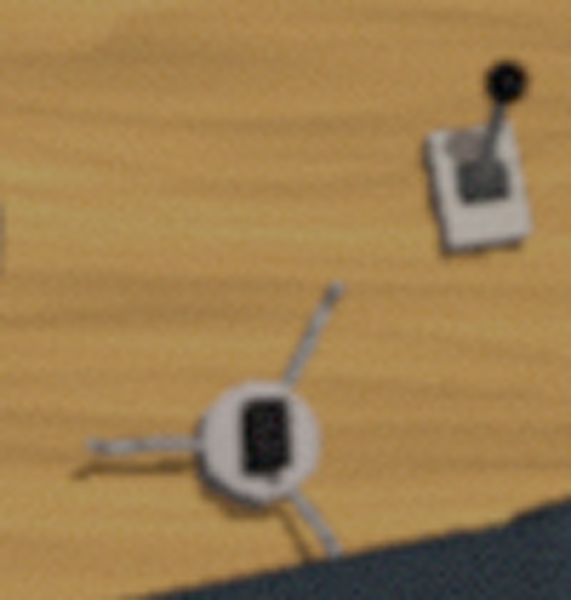

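The zoom shows the lever leaning away, with the block turned about +7°. The rotor's grip block has its long side roughly along world x, and its arms point left, up-right and down-right. I'll start with the lever.

```bash
cat >> h.py <<'E'
def down(yaw):  # tool z down, tool y at world yaw (deg)
    a=np.radians(yaw); y=np.array([np.cos(a),np.sin(a),0]); z=np.array([0,0,-1.]); return R.from_matrix(np.stack([np.cross(y,z),y,z],1))
def plan(goals,g=1.0,mm=50,deg=9,start=None):
    """goals: list of (pos, yaw[, g]); prints rows"""
    o,p,r=tool()
    if start is not None: p,r=start
    out=[]
    for go in goals:
        P=np.array(go[0],float); Q=down(go[1]) if np.isscalar(go[1]) else go[1]; gg=go[2] if len(go)>2 else g
        # choose half-turn by nearest to q6 mid
        n=int(max(1,np.ceil(max(np.linalg.norm(P-p)*1000/mm,np.degrees((r.inv()*Q).magnitude())/deg))))
        for k in range(n):
            d=r.inv().apply((P-p)/(n-k))*1000; w=np.degrees((r.inv()*Q).as_rotvec())/(n-k)
            d=d.round(0 if k<n-1 else 1); w=w.round(0 if k<n-1 else 1)
            p=p+r.apply(d/1000); r=r*R.from_rotvec(np.radians(w))
            out.append(' '.join('%g'%(x+0.) for x in (*d,*w))+' %g'%gg)
    for i in range(0,len(out),10): print('; '.join(out[i:i+10]),'\n')
E
python3 - <<'E'
from h import *
plan([([.60,-.385,.29],8),([.615,-.381,.172],8)])
E
```

```text
45 -8 0 0 0 -8 1; 46 -1 0 0 0 -8 1; 46 5 0 0 0 -8 1; 45 12 0 0 0 -8 1; 42 18 0 0 0 -8 1; 40 23 0 0 0 -8 1; 36 29 1 0 0 -8 1; 31 33 0 0 0 -8 1; 27 38 1 0 0 -8 1; 21.1 40.6 0.3 0 0 -8.2 1 

1 5 39 0 0 0 1; 0 5 39 0 0 0 1; 0.9 5.4 40 0 0 0 1
```

send_rows(
  deltas="45 -8 0 0 0 -8 1; 46 -1 0 0 0 -8 1; 46 5 0 0 0 -8 1; 45 12 0 0 0 -8 1; 42 18 0 0 0 -8 1; 40 23 0 0 0 -8 1; 36 29 1 0 0 -8 1; 31 33 0 0 0 -8 1; 27 38 1 0 0 -8 1; 21 41 0 0 0 -8 1",
)

```text
time: 2.35
position: [0.6017, -0.3842, 0.2901]
tool_rot: [0.656, 0.755, -0.0, -0.0]
ft_force: [0.2, -0.6, 0.4]
grip_width: 0.087
grip_force: 0.0
```

```bash
python3 - <<'E'
from h import *
o,p,r=tool();print(p,r.as_matrix().round(3).tolist(),o['q'])
c=cam('wrist');save(c,'w1.png');W=cloud(c)
print(-c['R'].T@c['t'])
for t in ['lever','lever_tip']:
    for q in robot.find_in('wrist',t)[:3]: print(t,q)
P=W[(W[...,2]>.09)&(W[...,2]<.15)&(abs(W[...,0]-.6)<.08)&(abs(W[...,1]+.385)<.06)]
print(len(P),P.mean(0),P.min(0),P.max(0))
P=W[(W[...,2]>.02)&(W[...,2]<.03)&(abs(W[...,0]-.58)<.06)&(abs(W[...,1]+.385)<.05)]
print(cv2.minAreaRect((P[:,:2]*1000).astype(np.float32)))
E
```

```text
[ 0.60167075 -0.38423894  0.2901411 ] [[-0.139, 0.99, -0.0], [0.99, 0.139, -0.0], [0.0, -0.0, -1.0]] [-7.24424091e-01  6.55111026e-01  1.18604361e+00 -8.60405634e-05
  1.30051797e+00 -8.64311795e-01]
[ 0.59114012 -0.31044021  0.38357868]
lever {'box': [304.3, 175.4, 350.5, 211.3], 'p': 0.82}
lever_tip {'box': [304.0, 179.5, 349.2, 210.6], 'p': 0.97}
601 [ 0.61590616 -0.37842295  0.12297958] [ 0.60209241 -0.39198508  0.09060776] [ 0.62973006 -0.36764484  0.12985973]
((580.5789794921875, -386.7415771484375), (69.38677215576172, 50.28232955932617), 8.838287353515625)
```

View pics/w1.png

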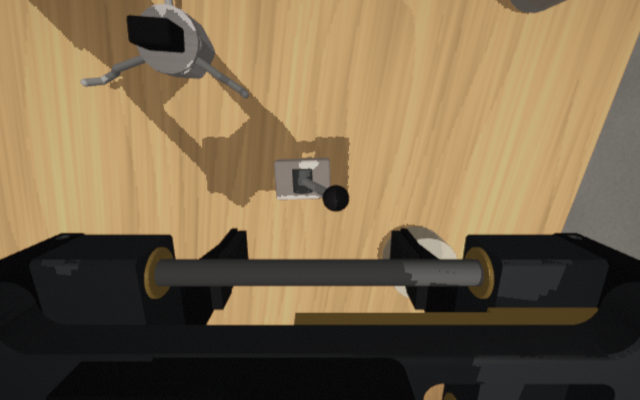

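```bash
python3 - <<'E'
from h import *
plan([([.616,-.381,.172],8.8,1),([.616,-.381,.172],8.8,.32),([.616,-.381,.172],8.8,.32),([.5806,-.3867,.182],8.8,.32),([.519,-.3963,.166],8.8,.32)],mm=30)
E
```

```text
0 3 29 0 0 0 1; 0 4 30 0 0 0 1; 0 3 29 0 0 0 1; 0.4 4 29.8 0 0 -0.9 1; 0 0 0 0 0 0 0.32; 0 0 0 0 0 0 0.32; 0 -18 -5 0 0 0 0.32; -0.2 -17.9 -5 0 0 0 0.32; 0 -21 5 0 0 0 0.32; 0 -21 6 0 0 0 0.32 

0 -20.3 5 0 0 0 0.32
```

send_rows(
  deltas="0 3 29 0 0 0 1; 0 4 30 0 0 0 1; 0 3 29 0 0 0 1; 0 4 30 0 0 -1 1; 0 0 0 0 0 0 0.32; 0 0 0 0 0 0 0.32; 0 0 0 0 0 0 0.32; 0 0 0 0 0 0 0.32",
  newtons=10,
)

```text
time: 3.5
position: [0.6146, -0.3837, 0.1738]
tool_rot: [0.651, 0.759, -0.0, 0.001]
ft_force: [0.1, 0.1, 0.4]
grip_width: 0.0548
grip_force: 0.0
```

send_rows(
  deltas="0 -18 -5 0 0 0 0.32; 0 -18 -5 0 0 0 0.32; 0 -21 5 0 0 0 0.32; 0 -21 6 0 0 0 0.32; 0 -10 3 0 0 0 0.32; 0 -6 2 0 0 0 0.32; 0 -3 0 0 0 0 0.32; 0 0 0 0 0 0 0.32",
)

```text
time: 4.5
position: [0.5186, -0.398, 0.1664]
tool_rot: [0.651, 0.759, -0.0, 0.0]
ft_force: [0.2, 0.4, -0.4]
grip_width: 0.0277
grip_force: 0.0
```

send_rows(
  deltas="0 -2 0 0 0 0 0.32; 0 -2 0 0 0 0 0.32; 0 0 0 0 0 0 0.32",
)

```text
time: 4.88
position: [0.516, -0.3984, 0.1664]
tool_rot: [0.651, 0.759, 0.001, 0.002]
ft_force: [5.1, 1.3, -2.9]
grip_width: 0.0276
grip_force: 2.6
```

send_rows(
  deltas="0 1 0 0 0 0 0.6; 0 0 0 0 0 0 1; 0 0 0 0 0 0 1; 0 0 -40 0 0 0 1; 0 0 -50 0 0 0 1; 30 -35 -40 0 0 0 1; 38 -50 0 0 0 0 1; 0 0 0 0 0 0 1",
)

```text
time: 5.88
position: [0.416, -0.339, 0.2952]
tool_rot: [0.651, 0.759, 0.001, -0.005]
ft_force: [0.0, -1.0, 1.4]
grip_width: 0.0867
grip_force: 0.0
```

```bash
cat >> h.py <<'E'
def rotor(c,x,y,z0=0.):
    W=cloud(c); m=(np.hypot(W[...,0]-x,W[...,1]-y)<.13)
    g=m&(W[...,2]>z0+.072)&(W[...,2]<z0+.092)&(np.hypot(W[...,0]-x,W[...,1]-y)<.045); P=W[g]
    rect=cv2.minAreaRect((P[:,:2]*1000).astype(np.float32)); print('grip',len(P),P.mean(0).round(4),rect)
    h=m&(W[...,2]>z0+.044)&(W[...,2]<z0+.052)&(np.hypot(W[...,0]-x,W[...,1]-y)<.045); H=W[h]
    print('hub',len(H),cv2.minEnclosingCircle((H[:,:2]*1000).astype(np.float32)))
    cx,cy=np.array(rect[0])/1000
    d=np.hypot(W[...,0]-cx,W[...,1]-cy); a=(d>.045)&(d<.105)&(W[...,2]>z0+.025)&(W[...,2]<z0+.07); A=W[a]
    t=np.degrees(np.arctan2(A[:,1]-cy,A[:,0]-cx))%360
    hist=np.histogram(t,bins=np.arange(0,361,10))[0]; 
    for k in np.where(hist>25)[0]: print('arm bin',k*10,hist[k])
    f=np.angle(np.mean(np.exp(3j*np.radians(t))))/3; print('arm dir mod120',np.degrees(f),len(A))
E
python3 - <<'E'
from h import *
o,p,r=tool();print(p)
T=cam('top');print('top');rotor(T,.42,-.252)
c=cam('wrist');save(c,'w2.png');rotor(c,.42,-.252)
W=cloud(c)
P=W[(W[...,2]>.07)&(W[...,2]<.15)&(abs(W[...,0]-.53)<.06)&(abs(W[...,1]+.39)<.04)];print('ball',P.mean(0) if len(P) else 0)
P=cloud(T);P=P[(P[...,2]>.08)&(P[...,2]<.15)&(abs(P[...,0]-.55)<.08)&(abs(P[...,1]+.39)<.04)];print('ball top',P.mean(0) if len(P) else 0)
E
```

```text
[ 0.41599055 -0.33903954  0.29520497]
top
grip 36 [ 0.435  -0.2529  0.0814] ((436.093017578125, -252.1608428955078), (16.332883834838867, 25.944721221923828), 37.831443786621094)
hub 64 ((432.1768493652344, -249.4619140625), 31.175491333007812)
arm bin 320 35
arm dir mod120 -34.358238674353366 37
grip 956 [ 0.4227 -0.2537  0.0828] ((422.9298095703125, -253.7156524658203), (39.876407623291016, 24.033552169799805), 4.365995407104492)
hub 1877 ((419.8990173339844, -251.989501953125), 44.917213439941406)
arm bin 90 461
arm bin 210 348
arm bin 330 338
arm dir mod120 -26.07197225113307 1164
ball [ 0.5161807  -0.39570956  0.09131024]
ball top 0
```

View pics/w2.png

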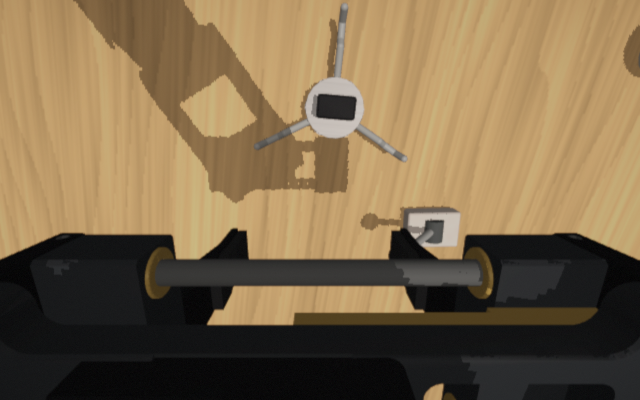

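Lever is at idle. The wrist picture shows the rotor at (335,107), with its arms up, lower-left and lower-right. I'll look at the shaft teeth before grasping.

```bash
python3 - <<'E'
from h import *
plan([([.543,-.07,.27],8.)],mm=58)
E
```

```text
42 27 4 0 0 0 1; 42 27 5 0 0 0 1; 42 27 4 0 0 0 1; 42 27 5 0 0 0 1; 42 27 4 0 0 0 1; 42.5 27.3 4.6 0 0 0.7 1
```

send_rows(
  deltas="42 27 4 0 0 0 1; 42 27 5 0 0 0 1; 42 27 4 0 0 0 1; 42 27 5 0 0 0 1; 42 27 4 0 0 0 1; 42 27 4 0 0 0 1; 0 0 0 0 0 0 1",
)

```text
time: 6.85
position: [0.5457, -0.068, 0.2699]
tool_rot: [0.649, 0.761, 0.001, 0.001]
ft_force: [-1.0, -0.1, 0.1]
grip_width: 0.0873
grip_force: 0.0
```

```bash
python3 - <<'E'
from h import *
o,p,r=tool();print(p,o['time'])
c=cam('wrist');W=cloud(c)
u=proj(c,[.543,.008,.1]);print(u)
x0,y0=int(u[0])-50,int(u[1])-50; x0=max(x0,0);y0=max(y0,0)
save(c,'w3.png',(x0,y0,x0+100,y0+100),5)
m=np.hypot(W[...,0]-.543,W[...,1]-.008)<.055
P=W[m&(W[...,2]>.111)&(W[...,2]<.12)];print('nose tip',len(P),P.mean(0),cv2.minEnclosingCircle((P[:,:2]*1000).astype(np.float32)))
P=W[m&(W[...,2]>.07)&(W[...,2]<.08)];print('shoulder',len(P),cv2.minEnclosingCircle((P[:,:2]*1000).astype(np.float32)))
P=W[m&(W[...,2]>.097)&(W[...,2]<.104)];
cx,cy=cv2.minEnclosingCircle((W[m&(W[...,2]>.111)][:,:2]*1000).astype(np.float32))[0]
d=np.hypot(P[:,0]*1000-cx,P[:,1]*1000-cy);t=np.degrees(np.arctan2(P[:,1]*1000-cy,P[:,0]*1000-cx))
s=(d>15)&(d<23);print('teeth',s.sum(),P[s][:,2].mean(),'dir mod60',np.degrees(np.angle(np.mean(np.exp(6j*np.radians(t[s]))))/6),abs(np.mean(np.exp(6j*np.radians(t[s])))))
print(np.histogram(t[s]%360,bins=np.arange(0,361,10))[0])
E
```

```text
[ 0.54570454 -0.0679865   0.26992958] 6.85
[328.69989178 118.16891458]
nose tip 498 [0.54657384 0.01032673 0.11403702] ((547.1156616210938, 10.235706329345703), 11.259267807006836)
shoulder 3820 ((546.7918090820312, 10.275928497314453), 38.64427947998047)
teeth 32 0.10201687682518595 dir mod60 12.706509945520517 0.7329261949884509
[ 0  0  0  0  0  0  0  2  3  1  0  0 12 13  1  0  0  0  0  0  0  0  0  0
  0  0  0  0  0  0  0  0  0  0  0  0]
```

View pics/w3.png

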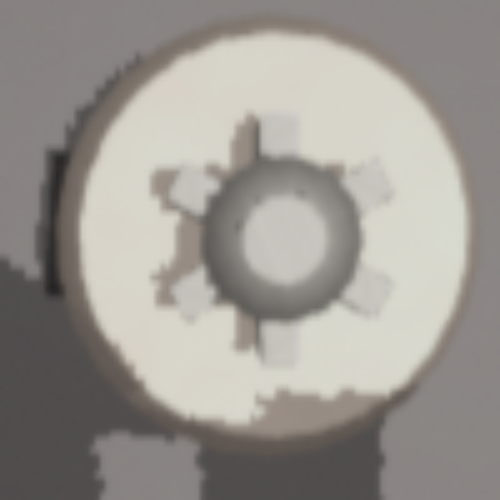

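```bash
python3 - <<'E'
from h import *
c=cam('wrist')
def ray(u,v,z):
    d=c['R'].T@np.array([(u-c['cx'])/c['f'],(v-c['cy'])/c['f'],1]); o=-c['R'].T@c['t']; return o+d*(z-o[2])/d[2]
Q=np.array([ray(278+a/5,68+b/5,.101)[:2] for a,b in [(280,132),(190,187),(190,295),(280,343),(367,290),(370,182)]])
m=Q.mean(0);print(m);d=Q-m;t=np.degrees(np.arctan2(d[:,1],d[:,0]));print(t%60,np.hypot(*d.T))
W=cloud(c);r=np.hypot(W[...,0]-m[0],W[...,1]-m[1]);s=(r>.0155)&(r<.0205);z=W[...,2][s]
print(np.histogram(z,bins=np.arange(.07,.12,.005))[0])
s&=(W[...,2]>.09);P=W[s];t=np.arctan2(P[:,1]-m[1],P[:,0]-m[0]);f=np.mean(np.exp(6j*t));print(np.degrees(np.angle(f))/6,abs(f),len(P))
# rotor grasp: 
plan([([.4229,-.2537,.27],-85.6),([.4229,-.2537,.123],-85.6)],mm=45)
E
```

```text
[0.54649764 0.00886038]
[39.42549681 39.85024679 40.03741288 40.01841502 39.95515697 40.3561502 ] [0.01759754 0.0178126  0.01824415 0.01770514 0.0177343  0.01815183]
[ 19 299   3   4   8   3 272   0   0]
-19.749511958811937 0.7264991757320183 283
-15 -13 0 0 0 9 1; -17 -11 0 0 0 9 1; -18 -8 0 0 0 8 1; -19 -6 0 0 0 9 1; -20 -3 0 0 0 8 1; -20 0 0 0 0 9 1; -20 3 0 0 0 8 1; -19 6 0 0 0 9 1; -18 9 0 0 0 8 1; -16 11 0 0 0 9 1 

-14.3 14.2 0.2 0.1 0 8.5 1; 0 0 37 0 0 0 1; 0 0 37 0 0 0 1; 0 0 36 0 0 0 1; -0.1 0.1 37 0 0 0 1
```

send_rows(
  deltas="-15 -13 0 0 0 9 1; -17 -11 0 0 0 9 1; -18 -8 0 0 0 8 1; -19 -6 0 0 0 9 1; -20 -3 0 0 0 8 1; -20 0 0 0 0 9 1; -20 3 0 0 0 8 1; -19 6 0 0 0 9 1; -18 9 0 0 0 8 1; -16 11 0 0 0 9 1",
)

```text
time: 8.2
position: [0.4313, -0.2389, 0.2705]
tool_rot: [0.994, 0.107, 0.0, 0.001]
ft_force: [0.5, -0.4, 0.3]
grip_width: 0.0872
grip_force: 0.0
```

send_rows(
  deltas="-14 14 0 0 0 8.5 1; 0 0 0 0 0 0 1",
)

```text
time: 8.45
position: [0.4208, -0.2557, 0.2705]
tool_rot: [0.999, 0.036, 0.0, 0.001]
ft_force: [-0.2, 0.9, 0.4]
grip_width: 0.0868
grip_force: 0.0
```

```bash
python3 - <<'E'
from h import *
c=cam('wrist');rotor(c,.4229,-.2537);o,p,r=tool();print(p,o['q'])
plan([([.4229,-.2537,.2],-85.6),([.4229,-.2537,.123],-85.6)],mm=45)
E
```

```text
grip 898 [ 0.4242 -0.2529  0.0826] ((423.23187255859375, -253.33657836914062), (39.09288787841797, 24.006649017333984), 5.325949668884277)
hub 1721 ((422.9270324707031, -253.64114379882812), 44.7972412109375)
arm bin 90 376
arm bin 210 299
arm bin 330 399
arm dir mod120 -26.01070212429107 1090
[ 0.42105036 -0.25468707  0.27040391] [-7.71580755e-01  3.80961152e-01  1.78420581e+00  1.19727610e-04
  9.75819156e-01  7.25867003e-01]
1 0 35 0 0 0 1; 0.9 -0.9 35.4 0 0 -0.2 1; 0 0 39 0 0 0 1; -0.1 0 38 0 0 0 1
```

send_rows(
  deltas="1 0 35 0 0 0 1; 1 -1 35 0 0 -0.2 1; 0 0 39 0 0 0 1; 0 0 38 0 0 0 1; 0 0 0 0 0 0 0.2; 0 0 0 0 0 0 0.2; 0 0 0 0 0 0 0.2; 0 0 0 0 0 0 0.2; 0 0 0 0 0 0 0.2; 0 0 0 0 0 0 0.2",
  newtons=40,
)

```text
time: 9.75
position: [0.4234, -0.252, 0.1236]
tool_rot: [0.999, 0.039, 0.0, 0.0]
ft_force: [-0.1, 0.2, 0.2]
grip_width: 0.0349
grip_force: 0.0
```

send_rows(
  deltas="0 0 -25 0 0 0 0.2; 0 0 -35 0 0 0 0.2; 0 0 -40 0 0 0 0.2; 0 0 -30 0 0 0 0.2; 0 0 0 0 0 0 0.2",
)

```text
time: 10.38
position: [0.4243, -0.2528, 0.2554]
tool_rot: [0.999, 0.039, 0.002, 0.002]
ft_force: [-0.7, -0.2, -1.1]
grip_width: 0.0174
grip_force: 0.0
```

```bash
python3 - <<'E'
from h import *
o,p,r=tool();print(p,r.as_matrix().round(3).tolist(),o['q'],o['grip_force'])
c=cam('wrist');save(c,'w4.png')
# hub arms relative to hub centre held: hub underside expected
W=cloud(c); m=(np.hypot(W[...,0]-p[0],W[...,1]-p[1])<.12)&(W[...,2]>p[2]-.1)&(W[...,2]<p[2]-.05)
P=W[m];d=np.hypot(P[:,0]-p[0],P[:,1]-p[1]);A=P[d>.045];t=np.degrees(np.arctan2(A[:,1]-p[1],A[:,0]-p[0]))
print('arms mod120',np.degrees(np.angle(np.mean(np.exp(3j*np.radians(t))))/3),np.histogram(t%360,bins=np.arange(0,361,20))[0])
z=P[d<.035][:,2];print('hub z',np.histogram(z,bins=10))
print('tool yaw',np.degrees(np.arctan2(r.as_matrix()[1,1],r.as_matrix()[0,1])))
plan([([.5467,.0095,.26],-80)],g=.2,mm=50)
E
```

```text
[ 0.42425347 -0.25277802  0.25542391] [[0.997, 0.078, 0.004], [0.078, -0.997, -0.004], [0.004, 0.004, -1.0]] [-7.64041413e-01  4.04437996e-01  1.79883482e+00  2.04174917e-06
  9.32584856e-01  7.29003457e-01] 0.0
arms mod120 nan [0 0 0 0 0 0 0 0 0 0 0 0 0 0 0 0 0 0]
hub z (array([21, 66, 51, 45, 42, 48, 61, 66, 51, 47]), array([0.18578007, 0.18774179, 0.18970351, 0.19166523, 0.19362695,
       0.19558867, 0.19755039, 0.19951211, 0.20147383, 0.20343555,
       0.20539726]))
tool yaw -85.54570728458026
24 -42 -1 0 0 -1 0.2; 25 -41 -1 0 0 -1 0.2; 25 -41 -1 0 0 -1 0.2; 26 -41 -1 0 0 -1 0.2; 27 -40 -1 0 0 -1 0.2; 26.9 -39.7 -1.2 0.1 -0.1 -0.5 0.2 
  return _methods._mean(a, axis=axis, dtype=dtype,
  ret = ret.dtype.type(ret / rcount)
```

The fingers were still closing when I lifted, so the rotor was not gripped. I'll check its position and do it again.

send_rows(
  deltas="0 0 0 0 0 0 0.6; 0 0 0 0 0 0 0.6; 0 0 0 0 0 0 0.6; 0 0 0 0 0 0 0.6; 0 0 0 0 0 0 0.6; 0 0 0 0 0 0 0.6",
)

```text
time: 11.18
position: [0.4234, -0.252, 0.2532]
tool_rot: [0.999, 0.039, 0.0, -0.0]
ft_force: [-0.1, -0.1, 0.0]
grip_width: 0.052
grip_force: 0.0
```

```bash
python3 - <<'E'
from h import *
c=cam('wrist');rotor(c,.4229,-.2537);o,p,r=tool();print(p,o['grip_width'],o['time'])
E
```

```text
grip 1022 [ 0.4243 -0.253   0.0825] ((422.4231872558594, -253.36297607421875), (40.47065353393555, 23.311660766601562), 4.197063446044922)
hub 1871 ((423.0195007324219, -254.0719451904297), 44.6781120300293)
arm bin 90 402
arm bin 210 251
arm bin 330 456
arm dir mod120 -25.932070303331543 1128
[ 0.42339577 -0.25197509  0.25325084] 0.05233232988350179 11.225
```

send_rows(
  deltas="0 1 40 0 0 0 0.6; 0 0 40 0 0 0 0.6; 0 0 30 0 0 0 0.6; 0 0 21 0 0 0 0.6; 0 0 0 0 0 0 0; 0 0 0 0 0 0 0; 0 0 0 0 0 0 0; 0 0 0 0 0 0 0; 0 0 0 0 0 0 0; 0 0 0 0 0 0 0",
  newtons=40,
)

```text
time: 12.48
position: [0.4241, -0.2537, 0.1232]
tool_rot: [0.999, 0.039, 0.001, 0.001]
ft_force: [-0.9, -0.6, 6.3]
grip_width: 0.0235
grip_force: 40.0
```

send_rows(
  deltas="0 0 -25 0 0 0 0; 0 0 -40 0 0 0 0; 0 0 -45 0 0 0 0; 0 0 -37 0 0 0 0; 0 0 0 0 0 0 0",
)

```text
time: 13.1
position: [0.424, -0.2533, 0.2706]
tool_rot: [0.999, 0.039, 0.002, 0.002]
ft_force: [0.3, -0.4, -6.7]
grip_width: 0.024
grip_force: 40.0
```

```bash
python3 - <<'E'
from h import *
o,p,r=tool();print(p,o['grip_force'],o['ft_force'])
c=cam('wrist');save(c,'w4.png')
W=cloud(c); m=(np.hypot(W[...,0]-p[0],W[...,1]-p[1])<.12)&(W[...,2]>p[2]-.1)&(W[...,2]<p[2]-.05)
P=W[m];d=np.hypot(P[:,0]-p[0],P[:,1]-p[1]);A=P[(d>.05)];t=np.degrees(np.arctan2(A[:,1]-p[1],A[:,0]-p[0]))
print('arms mod120',np.degrees(np.angle(np.mean(np.exp(3j*np.radians(t))))/3),np.histogram(t%360,bins=np.arange(0,361,20))[0])
H=P[(d<.045)&(P[:,2]<p[2]-.06)];print(cv2.minEnclosingCircle((H[:,:2]*1000).astype(np.float32)), np.median(H[:,2]))
print('tool yaw',np.degrees(np.arctan2(r.as_matrix()[1,1],r.as_matrix()[0,1])))
plan([([.5467,.0095,.27],-80)],g=0,mm=50)
E
```

```text
[ 0.4240036  -0.25328857  0.27064841] 39.986689668148756 [ 0.27161988 -0.43419681 -6.66978191]
arms mod120 -25.36401990938002 [   0    0    0    0  374    0    0    0    0    0    0    0    0    0
    0    0 1320    0]
((434.5247802734375, -247.1341552734375), 39.94538497924805) 0.19635523102262759
tool yaw -85.5453818564464
24 -42 0 0 0 -1 0; 25 -41 0 0 0 -1 0; 25 -41 0 0 0 -1 0; 26 -41 0 0 0 -1 0; 27 -40 -1 0 0 -1 0; 27.4 -39.9 -0.1 0 0 -0.5 0
```

View pics/w4.png

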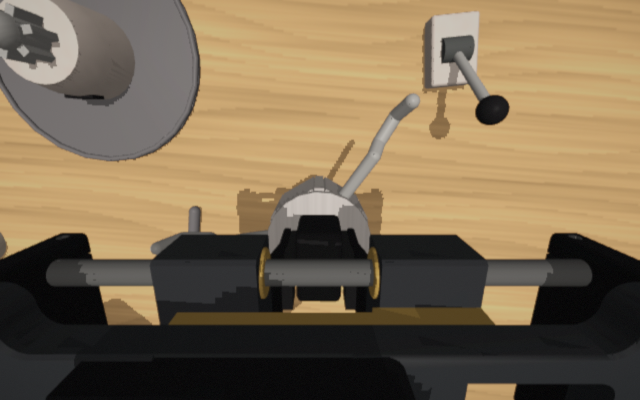

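Rotor is held upright at (318,245), with the lever visible at idle at (490,108). I'll carry it over the shaft.

send_rows(
  deltas="24 -42 0 0 0 -1 0; 25 -41 0 0 0 -1 0; 25 -41 0 0 0 -1 0; 26 -41 0 0 0 -1 0; 27 -40 0 0 0 -1 0; 27 -40 0 0 0 -0.5 0; 0 0 0 0 0 0 0; 0 0 0 0 0 0 0",
)

```text
time: 14.15
position: [0.545, 0.0093, 0.2665]
tool_rot: [0.996, 0.087, -0.003, -0.001]
ft_force: [0.7, -1.0, -6.5]
grip_width: 0.0237
grip_force: 40.0
```

```bash
python3 - <<'E'
from h import *
o,p,r=tool();print(p,o['ft_force'],o['moment'])
plan([([.5467,.0095,.27],-80)],g=0,mm=50)
plan([([.5467,.0095,.234],-80)],g=0,mm=20)
# check hub vs shaft in top camera: shaft hidden; hub/grip location
T=cam('top');W=cloud(T);m=(np.hypot(W[...,0]-p[0],W[...,1]-p[1])<.2)&(W[...,2]>.165)&(W[...,2]<.22);
P=W[m];d=np.hypot(P[:,0]-p[0],P[:,1]-p[1]);A=P[(d>.06)&(d<.12)];t=np.arctan2(A[:,1]-p[1],A[:,0]-p[0]);print(len(A),np.histogram(np.degrees(t)%360,bins=np.arange(0,361,20))[0])
E
```

```text
[0.54495023 0.00926066 0.26645945] [ 0.71106364 -0.96247724 -6.53040148] [ 0.00013828  0.03348373 -0.01367926]
1.7 0.1 -3.6 -0.1 0.4 0 0 

1 0 16 0 0 0 0; 1 0.1 16.4 -0.1 0.4 0 0 

34 [ 0  0  0  0  0  0  0  0  0  0 14 20  0  0  0  0  0  0]
```

Now I'll lower it gently. It is unmeshed with TCP near .224 and home near .198.

send_rows(
  deltas="1 0 12 0 0.2 0 0; 1 0 10 0 0.2 0 0; 0 0 8 0 0 0 0; 0 0 5 0 0 0 0; 0 0 3 0 0 0 0; 0 0 0 0 0 0 0",
)

```text
time: 14.95
position: [0.5488, 0.0094, 0.2312]
tool_rot: [0.996, 0.087, 0.003, -0.0]
ft_force: [-0.5, 0.8, -6.0]
grip_width: 0.0237
grip_force: 40.0
```

send_rows(
  deltas="-1 0 4 0 0 0 0; 0 0 4 0 0 0 0; 0 0 3 0 0 0 0; 0 0 3 0 0 0 0; 0 0 3 0 0 0 0; 0 0 0 0 0 0 0",
)

```text
time: 15.7
position: [0.5478, 0.0092, 0.2139]
tool_rot: [0.996, 0.087, 0.003, -0.0]
ft_force: [-0.5, 0.5, -6.1]
grip_width: 0.0234
grip_force: 40.0
```

send_rows(
  deltas="0 0 4 0 0 0 0; 0 0 4 0 0 0 0; 0 0 3 0 0 0 0; 0 0 2 0 0 0 0; 0 0 2 0 0 0 0; 0 0 0 0 0 0 0",
)

```text
time: 16.45
position: [0.548, 0.0092, 0.1991]
tool_rot: [0.996, 0.087, 0.003, -0.0]
ft_force: [-0.0, 0.5, -6.4]
grip_width: 0.0237
grip_force: 40.0
```

send_rows(
  deltas="0 0 2 0 0 0 0; 0 0 1 0 0 0 0; 0 0 1 0 0 0 0; 0 0 0 0 0 0 0",
)

```text
time: 16.95
position: [0.5485, 0.0092, 0.1982]
tool_rot: [0.996, 0.087, 0.004, -0.0]
ft_force: [-4.1, -0.6, 11.3]
grip_width: 0.0239
grip_force: 40.0
```

Contact comes exactly at home height. I'll release, rise and check it.

send_rows(
  deltas="0 0 -1 0 0 0 0; 0 0 0 0 0 0 0.6; 0 0 0 0 0 0 0.6; 0 0 0 0 0 0 0.6; 0 0 0 0 0 0 0.6; 0 0 -40 0 0 0 0.6; 0 0 -50 0 0 0 0.6; 0 0 -50 0 0 0 0.6; 0 0 -20 0 0 0 0.6; 0 0 0 0 0 0 0.6",
)

```text
time: 18.2
position: [0.5477, 0.0089, 0.3579]
tool_rot: [0.996, 0.087, 0.006, 0.0]
ft_force: [-0.2, 0.5, -0.4]
grip_width: 0.0526
grip_force: 0.0
```

```bash
python3 - <<'E'
from h import *
o,p,r=tool();print(p,o['q'],o['time'])
c=cam('wrist');rotor(c,.547,.0095,.075)
T=cam('top');W=cloud(T);I=T['image']
for lo,hi,nm in ((.135,.16,'grips'),(.1,.15,'all')):
    m=(abs(W[...,0]-.55)<.16)&(abs(W[...,1]-.34)<.2)&(W[...,2]>lo)&(W[...,2]<hi);P=W[m];C=I[m]
    from scipy.cluster.hierarchy import fclusterdata
    l=fclusterdata(P[:,:2],.02,'distance')
    for k in set(l): print(nm,(l==k).sum(),P[l==k].mean(0).round(3),C[l==k].mean(0).round())
plan([([.52,.25,.36],-80),([.50,.33,.36],-10)],g=.6,mm=58)
E
```

```text
[0.54771563 0.00891114 0.35793746] [-0.18887651  0.34581338  1.55149428  0.00264888  1.23332848  1.2072758 ] 18.2
grip 864 [0.5487 0.0104 0.1575] ((547.4877319335938, 10.461503982543945), (40.198333740234375, 23.63555908203125), 10.393162727355957)
hub 1578 ((547.0242919921875, 9.111806869506836), 44.74216842651367)
arm bin 90 201
arm bin 100 129
arm bin 210 124
arm bin 220 171
arm bin 330 182
arm bin 340 192
arm dir mod120 -20.04592490409562 999
grips 27 [0.656 0.208 0.144] [62. 52. 48.]
grips 29 [0.551 0.312 0.144] [58. 47. 34.]
grips 31 [0.503 0.424 0.144] [51. 42. 35.]
grips 29 [0.625 0.418 0.144] [59. 47. 32.]
all 55 [0.652 0.207 0.128] [41. 46. 64.]
all 72 [0.624 0.417 0.123] [79. 71. 61.]
all 73 [0.55  0.312 0.123] [86. 79. 71.]
all 74 [0.502 0.422 0.125] [74. 69. 63.]
3 -48 -1 0 0 0 0.6; 3 -48 -1 0 0 0 0.6; 3 -49 -1 0 0 0 0.6; 3 -48 -1 0 0 0 0.6; 3.7 -48.8 -0.5 0 -0.3 0 0.6; -1 -10 0 0 0 -9 0.6; 1 -10 0 0 0 -9 0.6; 3 -10 0 0 0 -9 0.6; 4 -10 0 0 0 -9 0.6; 5 -9 0 0 0 -9 0.6 

7 -8 0 0 0 -8 0.6; 8 -7 0 0 0 -9 0.6; 8.4 -4.8 0 0 0 -8 0.6
```

The rotor is fully home, arms at 100, 220 and 340 deg. Next are the baskets.

send_rows(
  deltas="-5 -45 0 0 0 0 0.6; -5 -48 0 0 0 0 0.6; -5 -49 0 0 0 0 0.6; -5 -48 0 0 0 0 0.6; -5 -50 0 0 0 0 0.6; -5 -50 0 0 0 0 0.6; -5 -50 0 0 0 0 0.6; 0 0 0 0 0 0 0.6",
)

```text
time: 19.3
position: [0.4517, 0.3403, 0.3537]
tool_rot: [0.996, 0.089, 0.001, 0.0]
ft_force: [-0.6, 0.0, -0.4]
grip_width: 0.0524
grip_force: 0.0
```

```bash
cat >> h.py <<'E'
def basket(W,x,y,z0=0.):
    d=np.hypot(W[...,0]-x,W[...,1]-y)
    g=W[(d<.02)&(W[...,2]>z0+.137)&(W[...,2]<z0+.152)]
    b=W[(d<.045)&(W[...,2]>z0+.093)&(W[...,2]<z0+.107)]
    u=W[(d<.05)&(W[...,2]>z0+.06)&(W[...,2]<z0+.107)]
    print('grip',len(g),g.mean(0).round(4) if len(g) else 0,cv2.minAreaRect((g[:,:2]*1000).astype(np.float32)) if len(g)>3 else '')
    if len(b)>5: print(' bar rect',len(b),cv2.minAreaRect((b[:,:2]*1000).astype(np.float32)))
    bx=W[(d<.06)&(W[...,2]>z0+.036)&(W[...,2]<z0+.046)]
    if len(bx)>5: print(' box rim',len(bx),cv2.minAreaRect((bx[:,:2]*1000).astype(np.float32)))
E
python3 - <<'E'
from h import *
o,p,r=tool();print(p,o['q'])
c=cam('wrist');save(c,'w5.png');W=cloud(c)
for x,y in ((.551,.316),(.503,.428),(.625,.42)): basket(W,x,y)
E
```

```text
[0.45174975 0.34032475 0.35368785] [ 4.48565370e-01  3.79269938e-01  1.50986492e+00 -1.14122882e-03
  1.24975278e+00  1.84102435e+00]
grip 277 [0.5509 0.317  0.1448] ((550.9674682617188, 316.5982360839844), (15.8574857711792, 16.138410568237305), 20.594024658203125)
 bar rect 223 ((551.0620727539062, 316.4023132324219), (7.910357475280762, 57.881919860839844), 21.543933868408203)
 box rim 785 ((551.0891723632812, 316.51153564453125), (56.05122756958008, 56.266326904296875), 21.557613372802734)
grip 272 [0.5034 0.428  0.1444] ((503.15496826171875, 428.6557312011719), (16.266820907592773, 16.121826171875), 79.52687072753906)
 bar rect 197 ((503.9874267578125, 428.3280029296875), (57.83060836791992, 13.9721097946167), 74.34087371826172)
 box rim 743 ((502.9909973144531, 428.68798828125), (55.960147857666016, 56.34669876098633), 80.65128326416016)
grip 91 [0.6185 0.42   0.1426] ((618.6868286132812, 419.89617919921875), (2.868332862854004, 15.488127708435059), 14.420066833496094)
 bar rect 367 ((623.4844360351562, 421.20220947265625), (11.82463264465332, 58.4455680847168), 16.738359451293945)
 box rim 971 ((625.7975463867188, 421.94683837890625), (56.77126693725586, 56.05610656738281), 16.27196502685547)
```

View pics/w5.png

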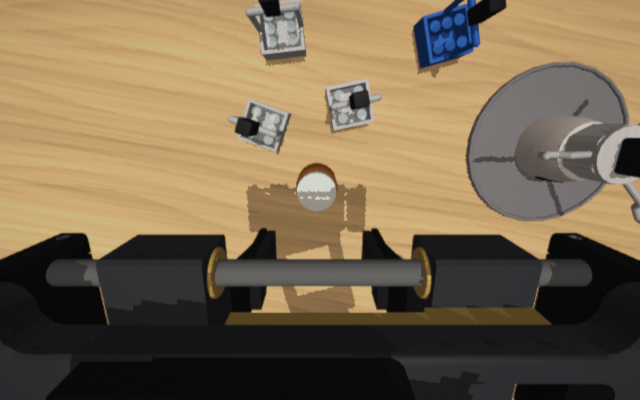

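The view shows the three grey baskets at (262,126), (350,105) and (280,30), the blue look-alike at (445,35), and the jar at (317,188) close by. I'll grasp the middle one first.

```bash
python3 - <<'E'
from h import *
plan([([.551,.3165,.23],-68.5),([.551,.3165,.183],-68.5)],g=.6,mm=50)
E
```

```text
23 10 31 0 0 -3 0.6; 23 11 31 0 0 -3 0.6; 22 12 31 0 0 -3 0.6; 21.3 13.1 31.2 0.1 -0.2 -2.4 0.6; 0 0 47 0 0 0 0.6
```

send_rows(
  deltas="23 10 31 0 0 -3 0.6; 23 11 31 0 0 -3 0.6; 22 12 31 0 0 -3 0.6; 21 13 31 0 0 -2.4 0.6; 0 0 0 0 0 0 0.6",
)

```text
time: 19.98
position: [0.5525, 0.3125, 0.2286]
tool_rot: [0.983, 0.183, -0.0, 0.001]
ft_force: [0.0, -0.3, 0.2]
grip_width: 0.0522
grip_force: 0.0
```

```bash
python3 - <<'E'
from h import *
o,p,r=tool();print(p)
plan([([.551,.3165,.183],-68.5)],g=.6,mm=25)
E
```

```text
[0.55253877 0.31254655 0.22863844]
0 -2 23 0 0 0 0.6; 0 -2.3 22.6 0.1 0 -0.4 0.6
```

send_rows(
  deltas="0 -2 23 0 0 0 0.6; 0 -2 23 0 0 -0.4 0.6; 0 0 0 0 0 0 0; 0 0 0 0 0 0 0; 0 0 0 0 0 0 0; 0 0 0 0 0 0 0; 0 0 0 0 0 0 0; 0 0 0 0 0 0 0; 0 0 0 0 0 0 0; 0 0 0 0 0 0 0",
  newtons=25,
)

```text
time: 21.22
position: [0.5515, 0.3193, 0.1871]
tool_rot: [0.982, 0.189, 0.004, 0.0]
ft_force: [-0.9, -2.7, 3.9]
grip_width: 0.0157
grip_force: 25.0
```

```bash
python3 - <<'E'
from h import *
o,p,r=tool();print(p,o['grip_width'],o['grip_force'])
plan([([.551,.3165,.37],-68.5),([.6885,-.0413,.37],-110)],g=0,mm=45)
E
```

```text
[0.55150225 0.31931276 0.18709655] 0.015662478674388802 24.966090976959094
0 1 -37 0 0 0 0; 0 0 -36 0 0 0 0; 0 1 -37 0 0 0 0; 0 0 -36 0 0 0 0; -0.1 0.7 -36.9 0.1 -0.4 0.3 0; 0 43 0 0 0 5 0; 3 42 0 0 0 5 0; 7 42 0 0 0 4 0; 10 41 0 0 0 5 0; 14 40 0 0 0 4 0 

16 40 0 0 0 5 0; 20 38 0 0 0 4 0; 22 36 0 0 0 5 0; 25.5 34.4 0 0 0 4.5 0
```

send_rows(
  deltas="0 0 -30 0 0 0 0; 0 0 -37 0 0 0 0; 0 0 -37 0 0 0 0; 0 0 -37 0 0 0 0; 0 0 -40 0 0 0 0; 0 43 0 0 0 5 0; 3 42 0 0 0 5 0; 7 42 0 0 0 4 0; 10 41 0 0 0 5 0; 14 40 0 0 0 4 0",
)

```text
time: 22.48
position: [0.6276, 0.1205, 0.3668]
tool_rot: [1.0, -0.012, 0.002, -0.001]
ft_force: [0.2, 0.5, -0.8]
grip_width: 0.0157
grip_force: 25.0
```

send_rows(
  deltas="16 40 0 0 0 5 0; 20 38 0 0 0 4 0; 22 36 0 0 0 5 0; 25 34 0 0 0 4.5 0; 0 0 0 0 0 0 0; 0 0 0 0 0 0 0",
)

```text
time: 23.22
position: [0.6884, -0.0371, 0.367]
tool_rot: [0.985, -0.171, 0.002, -0.002]
ft_force: [0.5, 0.1, -1.0]
grip_width: 0.0156
grip_force: 25.0
```

```bash
cat >> h.py <<'E'
def held(W,p):
    d=np.hypot(W[...,0]-p[0],W[...,1]-p[1])
    m=(d<.05)&(W[...,2]>p[2]-.2)&(W[...,2]<p[2]-.075);P=W[m]
    h,e=np.histogram(P[:,2]-p[2],bins=np.arange(-.2,-.07,.005)); print('zrel',dict(zip(e.round(3).tolist(),h.tolist())))
    b=P[(P[:,2]<p[2]-.075)&(P[:,2]>p[2]-.09)]; 
    if len(b)>5: print('bar',len(b),b.mean(0).round(4),cv2.minAreaRect((b[:,:2]*1000).astype(np.float32)))
    b=P[(P[:,2]<p[2]-.135)&(P[:,2]>p[2]-.15)]
    if len(b)>5: print('rim',len(b),b.mean(0).round(4),cv2.minAreaRect((b[:,:2]*1000).astype(np.float32)))
E
python3 - <<'E'
from h import *
o,p,r=tool();print(p,o['q'],o['ft_force'],o['grip_width'])
c=cam('wrist');save(c,'w6.png');held(cloud(c),p)
S=cam('side');print('side');held(cloud(S),p)
print('tool yaw',np.degrees(np.arctan2(r.as_matrix()[1,1],r.as_matrix()[0,1])))
E
```

```text
[ 0.68843141 -0.03705089  0.36700638] [-0.21670306  0.55377172  1.16757247  0.00358857  1.41638511  1.69816172] [ 0.49928478  0.14373002 -0.96970353] 0.015623165970176342
zrel {-0.2: 0, -0.195: 0, -0.19: 0, -0.185: 864, -0.18: 144, -0.175: 154, -0.17: 156, -0.165: 137, -0.16: 195, -0.155: 210, -0.15: 1587, -0.145: 122, -0.14: 28, -0.135: 32, -0.13: 32, -0.125: 40, -0.12: 35, -0.115: 37, -0.11: 43, -0.105: 42, -0.1: 43, -0.095: 39, -0.09: 44, -0.085: 199, -0.08: 74}
bar 317 [ 0.6899 -0.0362  0.285 ] ((688.889892578125, -35.640167236328125), (56.301605224609375, 11.712549209594727), 70.30654907226562)
rim 1737 [ 0.6937 -0.0375  0.221 ] ((690.6883544921875, -36.3113899230957), (56.13344955444336, 47.0849609375), 70.04598236083984)
side
zrel {-0.2: 0, -0.195: 0, -0.19: 7, -0.185: 39, -0.18: 29, -0.175: 33, -0.17: 36, -0.165: 44, -0.16: 44, -0.155: 60, -0.15: 131, -0.145: 10, -0.14: 8, -0.135: 6, -0.13: 11, -0.125: 6, -0.12: 6, -0.115: 6, -0.11: 7, -0.105: 7, -0.1: 3, -0.095: 10, -0.09: 19, -0.085: 29, -0.08: 6}
bar 54 [ 0.6843 -0.0315  0.2832] ((684.2420654296875, -31.830434799194336), (55.234100341796875, 13.04078483581543), 65.45254516601562)
rim 149 [ 0.6829 -0.0353  0.2203] ((685.846435546875, -34.49418640136719), (58.42235565185547, 60.134033203125), 70.3956298828125)
tool yaw -109.7445121300427
```

View pics/w6.png

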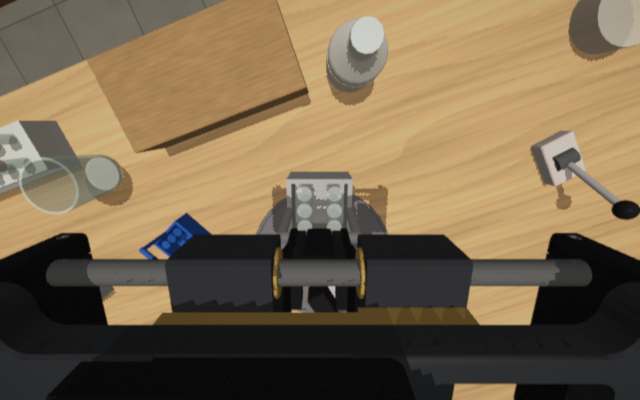

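The basket is held squarely at (318,205). The lever is still idle.

```bash
python3 - <<'E'
from h import *
plan([([.6885,-.0413,.240],-110)],g=0,mm=35)
E
```

```text
0 1 32 0 0 0 0; 0 1 32 0 0 0 0; 1 2 32 0 0 0 0; 0.2 1.3 31.7 -0.2 -0.3 0.3 0
```

send_rows(
  deltas="0 1 32 0 0 0 0; 0 1 32 0 0 0 0; 1 2 32 0 0 0 0; 0 1 31 -0.2 -0.3 0.3 0; 0 0 0 0 0 0 0",
)

```text
time: 23.95
position: [0.6871, -0.0406, 0.2383]
tool_rot: [0.985, -0.173, -0.003, -0.0]
ft_force: [0.0, -0.5, -1.0]
grip_width: 0.0157
grip_force: 25.0
```

```bash
python3 - <<'E'
from h import *
o,p,r=tool();print(p)
c=cam('wrist');W=cloud(c);held(W,p)
plan([([.6227,-.0174,.240],-110)],g=0,mm=20)
# verify hook2 tip in view
d=np.hypot(W[...,0]-.5475,W[...,1]-.010);m=(d>.085)&(d<.11)&(W[...,2]>.118)&(W[...,2]<.15);P=W[m];print(len(P),P.mean(0) if len(P) else 0)
E
```

```text
[ 0.6870998  -0.04056826  0.23828072]
zrel {-0.2: 0, -0.195: 0, -0.19: 0, -0.185: 860, -0.18: 146, -0.175: 151, -0.17: 168, -0.165: 133, -0.16: 189, -0.155: 212, -0.15: 1611, -0.145: 103, -0.14: 25, -0.135: 38, -0.13: 23, -0.125: 40, -0.12: 37, -0.115: 39, -0.11: 43, -0.105: 42, -0.1: 44, -0.095: 39, -0.09: 45, -0.085: 198, -0.08: 73}
bar 316 [ 0.6876 -0.0397  0.1563] ((686.8911743164062, -39.309715270996094), (56.4034423828125, 11.85102653503418), 70.32333374023438)
rim 1739 [ 0.6906 -0.0412  0.0922] ((687.595703125, -40.05043411254883), (56.03532791137695, 47.216182708740234), 70.09597778320312)
-17 0 0 0 0 0 0; -18 0 0 0 0 0 0; -17 0 0 0 0 0 0; -17.9 0.2 0.6 0 0.1 0 0 

20 [ 0.63713004 -0.02210353  0.13443863]
```

send_rows(
  deltas="-17 0 0 0 0 0 0; -18 0 0 0 0 0 0; -17 0 0 0 0 0 0; -18 0 0 0 0 0 0; 0 0 0 0 0 0 0",
)

```text
time: 24.62
position: [0.6233, -0.0175, 0.2434]
tool_rot: [0.985, -0.173, 0.002, 0.0]
ft_force: [0.0, 0.1, -1.8]
grip_width: 0.0157
grip_force: 25.0
```

```bash
python3 - <<'E'
from h import *
o,p,r=tool();print(p,o['ft_force'])
plan([([.6227,-.0174,.2105],-110)],g=0,mm=10)
E
```

```text
[ 0.62327017 -0.01746405  0.24336394] [ 0.02363722  0.05099886 -1.79508599]
0 0 8 0 0 0 0; 0 0 8 0 0 0 0; 0 0 8 0 0 0 0; -0.7 0.2 8.9 0 -0.2 0 0
```

send_rows(
  deltas="0 0 8 0 0 0 0; 0 0 8 0 0 0 0; 0 0 7 0 0 0 0; 0 0 4 0 0 0 0; 0 0 3 0 0 0 0; 0 0 0 0 0 0 0",
)

```text
time: 25.38
position: [0.6233, -0.0183, 0.2108]
tool_rot: [0.985, -0.174, 0.0, 0.0]
ft_force: [0.5, 0.4, -1.8]
grip_width: 0.0158
grip_force: 25.0
```

send_rows(
  deltas="0 0 1.5 0 0 0 0; 0 0 1 0 0 0 0; 0 0 0 0 0 0 0",
)

```text
time: 25.75
position: [0.6238, -0.0184, 0.2093]
tool_rot: [0.985, -0.174, 0.001, 0.0]
ft_force: [-0.4, 0.2, 2.0]
grip_width: 0.016
grip_force: 25.0
```

send_rows(
  deltas="0 0 0 0 0 0 0.5; 0 0 0 0 0 0 0.5; 0 0 0 0 0 0 0.5; 0 0 0 0 0 0 0.5; 0 0 0 0 0 0 0.5; 0 0 -25 0 0 0 0.5; 0 0 -40 0 0 0 0.5; 0 0 -50 0 0 0 0.5; 0 0 -30 0 0 0 0.5; 0 0 0 0 0 0 0.5",
)

```text
time: 27.0
position: [0.6245, -0.0185, 0.3567]
tool_rot: [0.985, -0.174, 0.004, 0.0]
ft_force: [0.4, -0.4, -0.1]
grip_width: 0.0436
grip_force: 0.0
```

```bash
python3 - <<'E'
from h import *
o,p,r=tool();print(p,o['time'])
c=cam('wrist');W=cloud(c);basket(W,.6235,-.0178,.023)
plan([([.60,.25,.37],-100),([.46,.39,.36],-80)],g=.6,mm=58)
E
```

```text
[ 0.62445671 -0.01846578  0.35673489] 27.0
grip 249 [ 0.6217 -0.0166  0.1672] ((621.0250854492188, -16.319774627685547), (14.316890716552734, 16.124019622802734), 69.90835571289062)
 bar rect 379 ((612.8948974609375, -18.244626998901367), (53.004695892333984, 49.49522399902344), 14.761042594909668)
 box rim 813 ((609.8651733398438, -12.132888793945312), (56.60743713378906, 78.63231658935547), 70.00894165039062)
-23 -49 -3 0 0 -2 0.6; -21 -50 -3 0 0 -2 0.6; -19 -50 -3 0 0 -2 0.6; -18 -51 -3 0 0 -2 0.6; -15.5 -51.1 -3.9 0 -0.2 -2 0.6; -41 -28 3 0 0 -5 0.6; -38 -32 2 0 0 -5 0.6; -35 -35 3 0 0 -5 0.6; -31.4 -37.8 2.1 0 0 -5 0.6
```

The first basket hangs right. Next I'll recheck the other two.

send_rows(
  deltas="-23 -49 -3 0 0 -2 0.6; -21 -50 -3 0 0 -2 0.6; -19 -50 -3 0 0 -2 0.6; -18 -51 -3 0 0 -2 0.6; -16 -51 -4 0 0 -2 0.6; -41 -28 3 0 0 -5 0.6; -38 -32 2 0 0 -5 0.6; -35 -35 3 0 0 -5 0.6; -31 -38 2 0 0 -5 0.6; 0 0 0 0 0 0 0.6",
)

```text
time: 28.3
position: [0.4561, 0.3919, 0.3568]
tool_rot: [0.996, 0.089, -0.002, 0.001]
ft_force: [-0.0, 0.3, 0.3]
grip_width: 0.0518
grip_force: 0.0
```

```bash
python3 - <<'E'
from h import *
o,p,r=tool();print(p,o['q'])
c=cam('wrist');W=cloud(c)
for x,y in ((.503,.428),(.6257,.422)): basket(W,x,y)
m=(abs(W[...,0]-.56)<.16)&(abs(W[...,1]-.38)<.16)&(W[...,2]>.138)&(W[...,2]<.16);P=W[m]
from scipy.cluster.hierarchy import fclusterdata
l=fclusterdata(P[:,:2],.02,'distance')
for k in set(l): print((l==k).sum(),P[l==k].mean(0).round(3))
plan([([.5032,.4285,.23],-99.4+0)],g=.6,mm=50)
E
```

```text
[0.45605835 0.39188246 0.35676423] [5.24087085e-01 4.31569844e-01 1.41303013e+00 2.74654542e-04
 1.30234532e+00 1.91613769e+00]
grip 244 [0.5035 0.4286 0.1446] ((503.08074951171875, 428.7366943359375), (15.804526329040527, 16.00450897216797), 80.45478057861328)
 bar rect 229 ((505.0709228515625, 428.5504455566406), (58.31550979614258, 11.795799255371094), 80.25211334228516)
 box rim 715 ((502.96221923828125, 428.9405212402344), (55.95164489746094, 56.10474395751953), 80.27679443359375)
grip 344 [0.6239 0.4218 0.1445] ((624.4728393554688, 421.9762268066406), (15.295034408569336, 15.866968154907227), 11.495586395263672)
 bar rect 339 ((623.6980590820312, 421.046630859375), (11.869709014892578, 57.961334228515625), 15.180957794189453)
 box rim 912 ((625.5511474609375, 421.9100341796875), (56.39960479736328, 55.92329788208008), 16.06658363342285)
58 [0.656 0.221 0.143]
340 [0.624 0.422 0.145]
241 [0.503 0.429 0.145]
17 -10 42 0 0 7 0.6; 16 -12 42 0 0 6 0.6; 14.8 -13.1 42.9 0.2 0.1 6.5 0.6
```

send_rows(
  deltas="17 -10 42 0 0 7 0.6; 16 -12 42 0 0 6 0.6; 15 -13 43 0 0 6.7 0.6; 0 0 0 0 0 0 0.6",
)

```text
time: 28.85
position: [0.5055, 0.4258, 0.2266]
tool_rot: [0.996, -0.086, -0.004, 0.003]
ft_force: [-0.3, 0.3, 0.0]
grip_width: 0.0522
grip_force: 0.0
```

```bash
python3 - <<'E'
from h import *
o,p,r=tool();print(p)
plan([([.5031,.4288,.185],-99.7)],g=.6,mm=25)
plan([([.5031,.4288,.37],-99.7),([.4326,-.0864,.37],-50)],start=(np.array([.5031,.4288,.185]),down(-99.7)),g=0,mm=50)
E
```

```text
[0.50547512 0.42576265 0.22655952]
-1 -1 21 0 0 0 0.6; -1.6 -1.9 20.6 0.4 0.4 -0.1 0.6 

0 0 -46 0 0 0 0; 0 0 -46 0 0 0 0; 0 0 -47 0 0 0 0; 0 0 -46 0 0 0 0; 2 47 0 0 0 -5 0; -3 47 0 0 0 -4 0; -6 47 0 0 0 -5 0; -10 46 0 0 0 -4 0; -13 46 0 0 0 -5 0; -17 44 0 0 0 -4 0 

-20 43 0 0 0 -5 0; -24 41 0 0 0 -4 0; -26 39 0 0 0 -5 0; -30 37 0 0 0 -4 0; -32.3 34.2 0 0 0 -4.7 0
```

send_rows(
  deltas="0 -1 21 0 0 0 0.6; -1 -1 21 0 0 0 0.6; 0 0 0 0 0 0 0; 0 0 0 0 0 0 0; 0 0 0 0 0 0 0; 0 0 0 0 0 0 0; 0 0 0 0 0 0 0; 0 0 0 0 0 0 0; 0 0 0 0 0 0 0; 0 0 0 0 0 0 0",
)

```text
time: 30.1
position: [0.5055, 0.4301, 0.1909]
tool_rot: [0.996, -0.085, 0.001, -0.0]
ft_force: [-0.6, -0.9, 4.1]
grip_width: 0.0158
grip_force: 25.0
```

send_rows(
  deltas="0 0 -40 0 0 0 0; 0 0 -48 0 0 0 0; 0 0 -49 0 0 0 0; 0 0 -46 0 0 0 0; 2 47 0 0 0 -5 0; -3 47 0 0 0 -4 0; -6 47 0 0 0 -5 0; -10 46 0 0 0 -4 0; -13 46 0 0 0 -5 0; -17 44 0 0 0 -4 0",
)

```text
time: 31.35
position: [0.4658, 0.1479, 0.3729]
tool_rot: [0.988, 0.151, 0.0, 0.0]
ft_force: [0.4, -0.8, -0.0]
grip_width: 0.0156
grip_force: 25.0
```

send_rows(
  deltas="-20 43 0 0 0 -5 0; -24 41 0 0 0 -4 0; -26 39 0 0 0 -5 0; -30 37 0 0 0 -4 0; -32 34 0 0 0 -4.7 0; 0 0 0 0 0 0 0; 0 0 0 0 0 0 0",
)

```text
time: 32.22
position: [0.434, -0.0843, 0.373]
tool_rot: [0.94, 0.341, 0.0, -0.001]
ft_force: [0.3, -0.2, -0.7]
grip_width: 0.0157
grip_force: 25.0
```

```bash
python3 - <<'E'
from h import *
o,p,r=tool();print(p,o['q'],o['ft_force'],o['grip_width'])
c=cam('wrist');held(cloud(c),p)
print('tool yaw',np.degrees(np.arctan2(r.as_matrix()[1,1],r.as_matrix()[0,1])))
plan([([.4326,-.0864,.243],-50)],g=0,mm=35)
E
```

```text
[ 0.43401447 -0.08428116  0.37299807] [-4.46037445e-01  1.73556686e-01  1.75673354e+00  8.87291995e-04
  1.21193647e+00  4.28428880e-01] [ 0.25069183 -0.21414668 -0.74426435] 0.0156916500526907
zrel {-0.2: 0, -0.195: 0, -0.19: 700, -0.185: 243, -0.18: 130, -0.175: 130, -0.17: 150, -0.165: 170, -0.16: 202, -0.155: 803, -0.15: 964, -0.145: 28, -0.14: 29, -0.135: 26, -0.13: 39, -0.125: 32, -0.12: 36, -0.115: 45, -0.11: 40, -0.105: 36, -0.1: 46, -0.095: 23, -0.09: 239, -0.085: 67, -0.08: 69}
bar 375 [ 0.4352 -0.082   0.2885] ((434.3253173828125, -82.61825561523438), (11.195423126220703, 57.437469482421875), 40.32238006591797)
rim 1021 [ 0.4374 -0.0807  0.2242] ((435.67071533203125, -81.8785629272461), (46.931026458740234, 55.74882507324219), 39.771297454833984)
tool yaw -50.121086545917606
-1 0 33 0 0 0 0; -1 0 32 0 0 0 0; 0 1 33 0 0 0 0; -0.8 0.1 32.1 0 0 0 0
```

send_rows(
  deltas="-1 0 33 0 0 0 0; -1 0 32 0 0 0 0; 0 1 31 0 0 0 0; -1 0 30 0 0 0 0; 0 0 0 0 0 0 0; 0 0 0 0 0 0 0",
)

```text
time: 33.02
position: [0.4335, -0.0869, 0.2482]
tool_rot: [0.94, 0.342, 0.001, 0.001]
ft_force: [0.2, -0.2, 0.1]
grip_width: 0.0157
grip_force: 25.0
```

```bash
python3 - <<'E'
from h import *
o,p,r=tool();print(p)
c=cam('wrist');W=cloud(c);held(W,p)
plan([([.4862,-.0420,.246],-50)],g=0,mm=20)
d=np.hypot(W[...,0]-.5475,W[...,1]-.010);m=(d>.085)&(d<.11)&(W[...,2]>.118)&(W[...,2]<.14)&(W[...,1]<0)&(W[...,0]<.5);P=W[m];print(len(P),P.mean(0) if len(P) else 0)
E
```

```text
[ 0.43348631 -0.08688021  0.24821979]
zrel {-0.2: 0, -0.195: 0, -0.19: 710, -0.185: 240, -0.18: 130, -0.175: 138, -0.17: 138, -0.165: 172, -0.16: 198, -0.155: 831, -0.15: 937, -0.145: 26, -0.14: 35, -0.135: 23, -0.13: 38, -0.125: 29, -0.12: 41, -0.115: 57, -0.11: 36, -0.105: 41, -0.1: 39, -0.095: 32, -0.09: 234, -0.085: 70, -0.08: 73}
bar 377 [ 0.4349 -0.0848  0.1638] ((433.9615783691406, -85.32318115234375), (11.017483711242676, 57.472023010253906), 40.025142669677734)
rim 998 [ 0.4375 -0.0844  0.0995] ((435.3192443847656, -84.65460205078125), (46.821807861328125, 56.0010871887207), 39.99238967895508)
17 0 1 0 0 0 0; 17 0 1 0 0 0 0; 18 0 0 0 0 0 0; 17.3 -0.8 0.7 0.2 -0.1 0 0 

237 [ 0.4764962  -0.04958204  0.12895808]
```

send_rows(
  deltas="17 0 0 0 0 0 0; 17 0 0 0 0 0 0; 18 0 0 0 0 0 0; 17 0 0 0 0 0 0; 0 0 0 0 0 0 0; 0 0 0 0 0 0 0",
)

```text
time: 33.83
position: [0.4853, -0.0429, 0.2472]
tool_rot: [0.94, 0.342, -0.0, 0.0]
ft_force: [-0.5, -0.8, -1.5]
grip_width: 0.016
grip_force: 25.0
```

send_rows(
  deltas="0 0 8 0 0 0 0; 0 0 8 0 0 0 0; 0 0 7 0 0 0 0; 0 0 5 0 0 0 0; 0 0 4 0 0 0 0; 0 0 0 0 0 0 0",
)

```text
time: 34.58
position: [0.4859, -0.0431, 0.2153]
tool_rot: [0.94, 0.342, 0.001, 0.0]
ft_force: [0.7, -0.0, 0.5]
grip_width: 0.0156
grip_force: 25.0
```

send_rows(
  deltas="0 0 1.5 0 0 0 0; 0 0 1 0 0 0 0; 0 0 0 0 0 0 0",
)

```text
time: 34.95
position: [0.4862, -0.0432, 0.2133]
tool_rot: [0.94, 0.342, 0.001, 0.001]
ft_force: [1.3, 2.2, 1.2]
grip_width: 0.0159
grip_force: 25.0
```

send_rows(
  deltas="0 0 0.5 0 0 0 0; 0 0 0 0 0 0 0.5; 0 0 0 0 0 0 0.5; 0 0 0 0 0 0 0.5; 0 0 0 0 0 0 0.5; 0 0 -20 0 0 0 0.5; 0 0 -40 0 0 0 0.5; 0 0 -50 0 0 0 0.5; 0 0 -40 0 0 0 0.5; 0 0 0 0 0 0 0.5",
)

```text
time: 36.2
position: [0.487, -0.0435, 0.3658]
tool_rot: [0.94, 0.342, 0.004, 0.003]
ft_force: [-0.5, -0.1, -0.7]
grip_width: 0.0431
grip_force: 0.0
```

```bash
python3 - <<'E'
from h import *
o,p,r=tool();print(p,o['time'])
c=cam('wrist');W=cloud(c);basket(W,.486,-.042,.023);basket(W,.622,-.017,.023)
T=cam('top');B=cloud(T);basket(B,.622,-.017,.023);basket(B,.62,.417)
plan([([.53,.25,.37],-65),([.54,.42,.36],-75)],g=.6,mm=58)
E
```

```text
[ 0.48704484 -0.04350945  0.3658224 ] 36.2
grip 246 [ 0.4865 -0.0419  0.1672] ((486.168701171875, -42.348548889160156), (15.456418991088867, 15.776341438293457), 39.57294464111328)
 bar rect 469 ((496.8952331542969, -40.73113250732422), (55.31583786010742, 50.7845344543457), 9.391114234924316)
 box rim 691 ((494.82196044921875, -34.86626434326172), (81.72718811035156, 58.280731201171875), 41.28239059448242)
grip 333 [ 0.6197 -0.0163  0.1673] ((620.3674926757812, -16.53280258178711), (15.831888198852539, 16.437522888183594), 70.02532196044922)
 bar rect 569 ((614.1387329101562, -8.94460678100586), (50.32797622680664, 53.980281829833984), 38.03551483154297)
 box rim 849 ((609.9326782226562, -13.58688735961914), (57.71803283691406, 79.21871185302734), 69.14288330078125)
grip 0 0 
grip 28 [0.6248 0.4173 0.144 ] ((624.3797607421875, 417.1132507324219), (17.983675003051758, 14.46357250213623), 20.122880935668945)
 bar rect 28 ((624.350830078125, 419.0669860839844), (9.605859756469727, 58.79986572265625), 15.022531509399414)
 box rim 109 ((625.421142578125, 417.67950439453125), (56.605430603027344, 55.967063903808594), 16.31656837463379)
37 -33 -1 0 0 2 0.6; 36 -34 -1 0 0 3 0.6; 34 -36 -1 0 0 2 0.6; 33 -37 -2 0 0 3 0.6; 31 -38 -1 0 0 2 0.6; 29.4 -39.4 -1.7 0 0 3 0.6; 27 -50 3 0 0 3 0.6; 24 -51 3 0 0 3 0.6; 21.8 -52.8 4 0 0 4 0.6
```

Both hang right. Now the third.

send_rows(
  deltas="37 -33 -1 0 0 2 0.6; 36 -34 -1 0 0 3 0.6; 34 -36 -1 0 0 2 0.6; 33 -37 -2 0 0 3 0.6; 31 -38 -1 0 0 2 0.6; 29 -39 -2 0 0 3 0.6; 27 -50 3 0 0 3 0.6; 24 -51 3 0 0 3 0.6; 22 -53 4 0 0 4 0.6; 0 0 0 0 0 0 0.6",
)

```text
time: 37.55
position: [0.5388, 0.423, 0.3564]
tool_rot: [0.991, 0.133, -0.002, 0.001]
ft_force: [-1.0, 0.4, 0.5]
grip_width: 0.0523
grip_force: 0.0
```

```bash
python3 - <<'E'
from h import *
o,p,r=tool();print(p)
c=cam('wrist');W=cloud(c);basket(W,.6255,.421)
plan([([.6253,.4218,.235],-74)],g=.6,mm=50)
E
```

```text
[0.53884812 0.42303138 0.35635254]
grip 253 [0.6254 0.4225 0.1449] ((625.3834838867188, 422.3229675292969), (14.58831787109375, 15.376307487487793), 15.955389022827148)
 bar rect 236 ((625.697021484375, 422.00799560546875), (7.705272197723389, 57.419700622558594), 15.325335502624512)
 box rim 769 ((625.5894775390625, 421.910888671875), (55.8839111328125, 55.95429992675781), 15.807164192199707)
28 7 41 0 0 0 0.6; 28 7 40 0 0 0 0.6; 28 7.3 40.5 0.1 0.3 -0.9 0.6
```

send_rows(
  deltas="28 7 41 0 0 0 0.6; 28 7 40 0 0 0 0.6; 28 8 40 0 0 -0.9 0.6; 0 0 0 0 0 0 0.6; 0 0 0 0 0 0 0.6",
)

```text
time: 38.22
position: [0.6272, 0.4189, 0.2397]
tool_rot: [0.991, 0.137, -0.0, 0.0]
ft_force: [0.6, 0.5, 1.2]
grip_width: 0.0526
grip_force: 0.0
```

```bash
python3 - <<'E'
from h import *
s=[tool()[1] for _ in range(1)];print(s)
plan([([.6255,.422,.187],-74)],g=.6,mm=25)
plan([([.6255,.422,.35],-74),([.5214,.1577,.35],10)],start=(np.array([.6255,.422,.187]),down(-74)),g=0,mm=50)
E
```

```text
[array([0.62718672, 0.41890577, 0.23967815])]
0 -1 18 0 0 0 0.6; 0 -1 17 0 0 0 0.6; -0.8 -1.5 17.7 0 0 -0.2 0.6 

0 0 -41 0 0 0 0; 0 0 -41 0 0 0 0; 0 0 -40 0 0 0 0; 0 0 -41 0 0 0 0; -17 23 0 0 0 -8 0; -20 20 0 0 0 -8 0; -23 17 0 0 0 -8 0; -25 13 0 0 0 -9 0; -27 9 0 0 0 -8 0; -28 6 0 0 0 -9 0 

-28 1 0 0 0 -8 0; -28 -3 0 0 0 -9 0; -28 -7 0 0 0 -8 0; -26.2 -10.6 0 0 0 -9 0
```

send_rows(
  deltas="0 -1 18 0 0 0 0.6; 0 -1 17 0 0 0 0.6; 0 0 18 0 0 0 0.6; 0 0 0 0 0 0 0; 0 0 0 0 0 0 0; 0 0 0 0 0 0 0; 0 0 0 0 0 0 0; 0 0 0 0 0 0 0; 0 0 0 0 0 0 0; 0 0 0 0 0 0 0",
)

```text
time: 39.48
position: [0.6271, 0.4219, 0.1871]
tool_rot: [0.99, 0.138, 0.001, 0.0]
ft_force: [0.1, -0.7, 2.6]
grip_width: 0.0158
grip_force: 25.0
```

send_rows(
  deltas="0 0 0 0 0 0 0; 0 0 -41 0 0 0 0; 0 0 -41 0 0 0 0; 0 0 -40 0 0 0 0; 0 0 -41 0 0 0 0; -17 23 0 0 0 -8 0; -20 20 0 0 0 -8 0; -23 17 0 0 0 -8 0; -25 13 0 0 0 -9 0; -27 9 0 0 0 -8 0",
)

```text
time: 40.72
position: [0.5732, 0.2891, 0.3486]
tool_rot: [0.878, 0.478, -0.001, 0.0]
ft_force: [0.5, 0.0, 0.1]
grip_width: 0.016
grip_force: 25.0
```

send_rows(
  deltas="-28 6 0 0 0 -9 0; -28 1 0 0 0 -8 0; -28 -3 0 0 0 -9 0; -28 -7 0 0 0 -8 0; -26 -11 0 0 0 -9 0; 0 0 0 0 0 0 0; 0 0 0 0 0 0 0",
)

```text
time: 41.6
position: [0.5217, 0.1586, 0.3493]
tool_rot: [0.644, 0.765, 0.0, 0.0]
ft_force: [0.0, 0.7, -0.8]
grip_width: 0.016
grip_force: 25.0
```

```bash
python3 - <<'E'
from h import *
o,p,r=tool();print(p,o['ft_force'],o['grip_width'])
c=cam('wrist');W=cloud(c);held(W,p);save(c,'w7.png')
print('tool yaw',np.degrees(np.arctan2(r.as_matrix()[1,1],r.as_matrix()[0,1])))
plan([([.5214,.1577,.247],10)],g=0,mm=35)
E
```

```text
[0.52171178 0.15855392 0.34931247] [ 0.03811691  0.6778849  -0.76870929] 0.01595967537483351
zrel {-0.2: 0, -0.195: 0, -0.19: 10, -0.185: 846, -0.18: 119, -0.175: 139, -0.17: 164, -0.165: 154, -0.16: 178, -0.155: 242, -0.15: 1587, -0.145: 185, -0.14: 33, -0.135: 25, -0.13: 37, -0.125: 32, -0.12: 41, -0.115: 44, -0.11: 38, -0.105: 40, -0.1: 48, -0.095: 40, -0.09: 39, -0.085: 221, -0.08: 71}
bar 331 [0.5213 0.1613 0.2673] ((521.4147338867188, 160.5189208984375), (57.69605255126953, 11.719101905822754), 9.814542770385742)
rim 1805 [0.5209 0.1655 0.2034] ((521.3861694335938, 162.11663818359375), (56.055503845214844, 47.70873260498047), 9.744593620300293)
tool yaw 9.748245843457699
0 0 34 0 0 0 0; -1 0 34 0 0 0 0; 0 -0.7 34.4 0.1 0 -0.2 0
```

send_rows(
  deltas="0 0 34 0 0 0 0; -1 0 34 0 0 0 0; 0 0 38 0 0 -0.2 0; 0 0 0 0 0 0 0; 0 0 0 0 0 0 0",
)

```text
time: 42.28
position: [0.5227, 0.1578, 0.2444]
tool_rot: [0.642, 0.766, 0.001, 0.001]
ft_force: [0.3, 0.6, -1.2]
grip_width: 0.0157
grip_force: 25.0
```

```bash
python3 - <<'E'
from h import *
o,p,r=tool();print(p)
c=cam('wrist');W=cloud(c);held(W,p)
plan([([.5336,.0888,.242],10)],g=0,mm=20)
E
```

```text
[0.52273894 0.15775202 0.24439146]
zrel {-0.2: 0, -0.195: 0, -0.19: 13, -0.185: 840, -0.18: 128, -0.175: 137, -0.17: 156, -0.165: 160, -0.16: 174, -0.155: 259, -0.15: 1596, -0.145: 159, -0.14: 37, -0.135: 21, -0.13: 40, -0.125: 32, -0.12: 37, -0.115: 46, -0.11: 41, -0.105: 37, -0.1: 46, -0.095: 42, -0.09: 42, -0.085: 218, -0.08: 71}
bar 331 [0.5225 0.1605 0.1624] ((522.4863891601562, 159.69175720214844), (57.55955505371094, 11.601239204406738), 9.752321243286133)
rim 1792 [0.5223 0.1646 0.0985] ((522.6163330078125, 161.26573181152344), (56.193328857421875, 47.629974365234375), 10.380404472351074)
-17 0 1 0 0 0 0; -18 -1 1 0 0 0 0; -17 0 0 0 0 0 0; -17.7 -0.6 1 0.2 0 0.1 0
```

send_rows(
  deltas="-17 0 0 0 0 0 0; -18 -1 0 0 0 0 0; -17 0 0 0 0 0 0; -18 0 0 0 0 0 0; 0 0 0 0 0 0 0; 0 0 0 0 0 0 0",
)

```text
time: 43.08
position: [0.5329, 0.0879, 0.2434]
tool_rot: [0.643, 0.766, 0.0, 0.0]
ft_force: [-0.2, 0.6, -1.1]
grip_width: 0.0161
grip_force: 25.0
```

send_rows(
  deltas="0 0 8 0 0 0 0; 0 0 8 0 0 0 0; 0 0 7 0 0 0 0; 0 0 5 0 0 0 0; 0 0 4 0 0 0 0; 0 0 0 0 0 0 0",
)

```text
time: 43.82
position: [0.5329, 0.088, 0.2112]
tool_rot: [0.642, 0.766, -0.0, 0.0]
ft_force: [0.4, 0.2, -0.4]
grip_width: 0.0158
grip_force: 25.0
```

send_rows(
  deltas="0 0 1.5 0 0 0 0; 0 0 1 0 0 0 0; 0 0 0 0 0 0 0",
)

```text
time: 44.2
position: [0.5333, 0.088, 0.2095]
tool_rot: [0.642, 0.766, 0.0, 0.001]
ft_force: [-0.8, 0.6, 2.7]
grip_width: 0.0158
grip_force: 25.0
```

send_rows(
  deltas="0 0 0 0 0 0 0.5; 0 0 0 0 0 0 0.5; 0 0 0 0 0 0 0.5; 0 0 0 0 0 0 0.5; 0 0 0 0 0 0 0.5; 0 0 -20 0 0 0 0.5; 0 0 -40 0 0 0 0.5; 0 0 -50 0 0 0 0.5; 0 0 -40 0 0 0 0.5; 0 0 0 0 0 0 0.5",
)

```text
time: 45.45
position: [0.5345, 0.0881, 0.3627]
tool_rot: [0.642, 0.766, 0.003, 0.004]
ft_force: [0.3, -0.0, -0.1]
grip_width: 0.0434
grip_force: 0.0
```

```bash
python3 - <<'E'
from h import *
o,p,r=tool();print(p,o['time'])
c=cam('wrist');W=cloud(c);basket(W,.5336,.0888,.023)
T=cam('top');B=cloud(T)
for x,y in ((.622,-.017),(.486,-.042),(.5336,.0888)): basket(B,x,y,.023)
plan([([.50,-.15,.37],9),([.5165,-.3965,.30],8.8)],g=.8,mm=58)
E
```

```text
[0.53451608 0.08810025 0.36268667] 45.45
grip 250 [0.5332 0.0882 0.1672] ((533.3123168945312, 87.67874145507812), (15.648252487182617, 15.369475364685059), 9.982793807983398)
 bar rect 360 ((540.1575927734375, 79.9349365234375), (50.12626647949219, 54.564151763916016), 42.47734069824219)
 box rim 819 ((535.7861328125, 76.19190979003906), (58.74654006958008, 78.82576751708984), 9.092419624328613)
grip 25 [ 0.6211 -0.0191  0.1669] ((620.993896484375, -19.614717483520508), (14.772424697875977, 15.772729873657227), 75.20597076416016)
 bar rect 48 ((616.1749877929688, -14.542163848876953), (47.569679260253906, 48.04508972167969), 35.32440948486328)
 box rim 98 ((612.5059204101562, -17.094013214111328), (55.8818473815918, 75.46621704101562), 70.05428314208984)
grip 28 [ 0.486  -0.0458  0.1659] ((485.9256896972656, -45.534854888916016), (16.325695037841797, 15.311920166015625), 38.619144439697266)
 bar rect 52 ((498.3710021972656, -43.528785705566406), (55.21506881713867, 49.20873260498047), 11.5608549118042)
 box rim 127 ((495.7125244140625, -37.470184326171875), (82.55110168457031, 56.85758590698242), 39.52872085571289)
grip 0 0 
 box rim 8 ((536.0941772460938, 40.17711639404297), (17.986459732055664, 51.81876754760742), 81.06275939941406)
-46 -15 -2 0 0 0 0.8; -46 -15 -2 0 0 0 0.8; -46 -15 -2 0 0 0 0.8; -45 -14 -3 0 0 1 0.8; -46 -13.7 -2 0 0 0.1 0.8; -49 -4 14 0 0 0 0.8; -49 -5 14 0 0 0 0.8; -49 -4 14 0 0 0 0.8; -50 -5 14 0 0 0 0.8; -49 -4.1 14 0 0 0.2 0.8
```

All three hang. Now the lever goes upright.

send_rows(
  deltas="-46 -15 -2 0 0 0 0.8; -46 -15 -2 0 0 0 0.8; -46 -15 -2 0 0 0 0.8; -45 -14 -3 0 0 1 0.8; -46 -14 -2 0 0 0 0.8; -49 -4 14 0 0 0 0.8; -49 -5 14 0 0 0 0.8; -49 -4 14 0 0 0 0.8; -50 -5 14 0 0 0 0.8; -49 -4 14 0 0 0.2 0.8",
)

```text
time: 46.8
position: [0.5163, -0.3974, 0.2971]
tool_rot: [0.651, 0.759, 0.0, -0.002]
ft_force: [-0.3, 0.3, 0.6]
grip_width: 0.0698
grip_force: 0.0
```

send_rows(
  deltas="0 0 0 0 0 0 0.8; 0 0 0 0 0 0 0.8",
)

```text
time: 47.05
position: [0.5164, -0.3956, 0.298]
tool_rot: [0.651, 0.759, 0.001, -0.002]
ft_force: [-0.1, -0.4, -0.5]
grip_width: 0.0698
grip_force: 0.0
```

```bash
cat >> h.py <<'E'
def ball(W):
    m=(abs(W[...,0]-.56)<.09)&(abs(W[...,1]+.388)<.05)&(W[...,2]>.075)&(W[...,2]<.15);P=W[m]
    if len(P)<10: print('no ball');return
    P=P[P[:,2]>P[:,2].max()-.02]
    from scipy.optimize import least_squares
    s=least_squares(lambda q:np.linalg.norm(P-q,axis=1)-.013,P.mean(0)-[0,0,.008],loss='soft_l1',f_scale=.001).x
    a=np.array([np.cos(np.radians(8.8)),np.sin(np.radians(8.8))]);h=(s[:2]-[.5806,-.3867])@a
    print('ball',len(P),s.round(4),'angle',.70+np.arctan2(h,s[2]-.022))
E
python3 - <<'E'
from h import *
o,p,r=tool();print(p)
c=cam('wrist');W=cloud(c);ball(W)
P=W[(W[...,2]>.02)&(W[...,2]<.03)&(abs(W[...,0]-.58)<.06)&(abs(W[...,1]+.385)<.05)]
print(cv2.minAreaRect((P[:,:2]*1000).astype(np.float32)))
plan([([.5165,-.3965,.166],8.8)],g=.8,mm=40)
E
```

```text
[ 0.51638458 -0.39557187  0.29804824]
ball 474 [ 0.5176 -0.3979  0.0995] angle 0.010070127534594686
((581.095947265625, -386.8279113769531), (70.2349624633789, 49.902305603027344), 9.73215103149414)
0 0 33 0 0 0 0.8; -1 0 33 0 0 0 0.8; 0 0 33 0 0 0 0.8; -0.7 -0.3 33.9 0 -0.1 0.1 0.8
```

send_rows(
  deltas="0 0 33 0 0 0 0.8; -1 0 33 0 0 0 0.8; 0 1 33 0 0 0 0.8; -1 0 32 0 0 0 0.8; 0 0 0 0 0 0 0.32; 0 0 0 0 0 0 0.32; 0 0 0 0 0 0 0.32; 0 0 0 0 0 0 0.32; 0 0 0 0 0 0 0.32; 0 0 0 0 0 0 0.32",
)

```text
time: 48.35
position: [0.5186, -0.3984, 0.1694]
tool_rot: [0.65, 0.76, 0.0, 0.001]
ft_force: [-0.2, 0.1, -0.1]
grip_width: 0.0287
grip_force: 0.0
```

```bash
python3 - <<'E'
from h import *
o,p,r=tool();print(p,o['grip_width'],o['ft_force'])
plan([([.5806,-.3867,.182],8.8)],g=.32,mm=12)
E
```

```text
[ 0.51856006 -0.39840872  0.16938553] 0.028725201984622206 [-0.22840662  0.1004346  -0.13697354]
0 11 -2 0 0 0 0.32; 0 10 -2 0 0 0 0.32; 1 11 -2 0 0 0 0.32; 0 10 -2 0 0 0 0.32; 1 11 -2 0 0 0 0.32; 0 10.1 -2.6 0.1 0 0 0.32
```

send_rows(
  deltas="0 11 -2 0 0 0 0.32; 0 10 -2 0 0 0 0.32; 1 11 -2 0 0 0 0.32; 0 10 -2 0 0 0 0.32; 1 11 -2 0 0 0 0.32; 0 11 -2 0 0 0 0.32; 0 0 0 0 0 0 0.32; 0 0 0 0 0 0 0.32",
)

```text
time: 49.35
position: [0.5817, -0.3863, 0.181]
tool_rot: [0.65, 0.76, 0.0, 0.0]
ft_force: [1.1, 1.0, 0.5]
grip_width: 0.0274
grip_force: 0.3
```

```bash
python3 - <<'E'
from h import *
o,p,r=tool();print(p,o['grip_width'],o['ft_force'])
c=cam('wrist');ball(cloud(c))
c=cam('top');ball(cloud(c));c=cam('side');ball(cloud(c))
E
```

```text
[ 0.5816953  -0.38628144  0.18102418] 0.02739263298013862 [1.05470568 1.01358952 0.5479268 ]
ball 1269 [ 0.58   -0.3748  0.1427] angle 0.7105233891718228
no ball
ball 40 [ 0.5873 -0.3787  0.1417] angle 0.7652281646073781
```

send_rows(
  deltas="0 0 0 0 0 0 0.8; 0 0 0 0 0 0 0.8; 0 0 0 0 0 0 0.8; 0 0 0 0 0 0 0.8; 0 0 0 0 0 0 0.8; 0 0 -40 0 0 0 0.8; 0 0 -45 0 0 0 0.8; -15 0 -35 0 0 0 0.8; 0 0 0 0 0 0 0.8; 0 0 0 0 0 0 0.8",
)

```text
time: 50.75
position: [0.5831, -0.4006, 0.3001]
tool_rot: [0.651, 0.76, 0.0, -0.001]
ft_force: [0.2, -0.7, -0.7]
grip_width: 0.0697
grip_force: 0.0
```

```bash
python3 - <<'E'
from h import *
o,p,r=tool();print(p,o['grip_width'],o['time'])
c=cam('wrist');ball(cloud(c));save(c,'w8.png')
S=cam('side');ball(cloud(S));save(S,'side1.png',(140,90,500,330),2)
E
```

```text
[ 0.58308718 -0.40061672  0.30007617] 0.06971501629831 50.75
ball 573 [ 0.5825 -0.3865  0.123 ] angle 0.718651289001279
ball 36 [ 0.583  -0.3858  0.1226] angle 0.7253497250469965
```

View pics/side1.png

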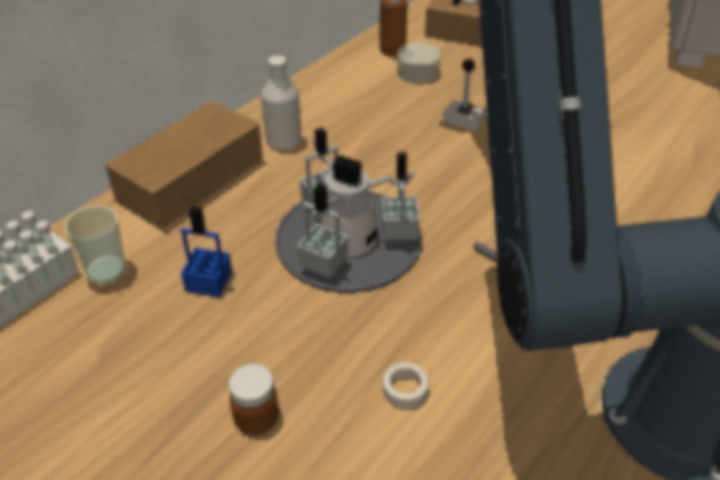

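View pics/w8.png

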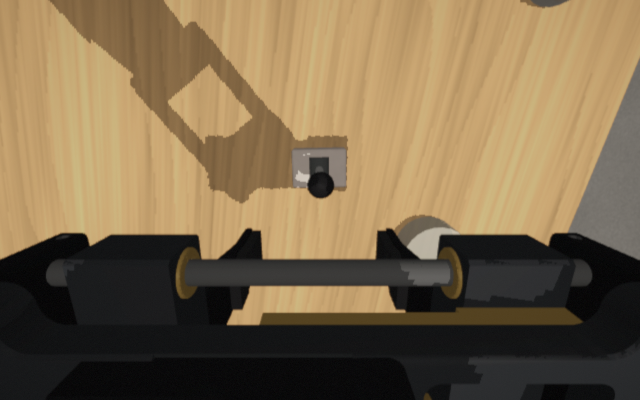

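The side view shows three baskets hanging on the rotor at (320,240), (400,220) and (320,180), the jar standing at (255,400), the blue basket untouched, and the lever upright at (468,90). The wrist view confirms the ball centred over its block at (320,185). I'm handing it in.

```bash
python3 -c "
from rig import robot
print(robot.hand_in())"
```

```text
the job is handed in; nothing more can be done
None
```

The job is handed in at about 51 s of the 208 s allowed: lever pulled back to idle first, rotor seated fully home, all three baskets hung one to a hook, and the lever set last to about 0.71–0.72 rad (upright is 0.70), with the jar still standing; the hand-in gave no verdict.

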